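# Load a capacitor into the ageing chamber: boat through the port, tip with the key

### The arm

A 7-joint arm with a two-finger parallel gripper is mounted at the origin on the work surface. World frame = base frame: x ahead of the robot, y to its left, z up, the work surface at z = 0. Lengths are in m, angles in rad, forces in N, time in s.
With the tool pointing down it reaches from about 0.4 to 0.85 m from the base axis. Payload 4.5 kg.
Tool frame: the origin (TCP) lies at the very end of the fingers, on their centre line; the grasp point (between the pads) lies 19 mm behind it; y points along the fingers, x is the direction in which the jaws open and shut, and the axes are right-handed (so a half turn about y gives the same grasp; the last joint's range is limited). The gripper opens to 88 mm and grips with 3 to 60 N. Pads are 18 mm wide; open, the fingers measure 123 mm over their backs; the gripper's body (75 mm by 187 mm) begins 45 mm behind the grasp point.
Start: joints at [-1.238, 0.689, -0.195, 1.565, 0.157, 0.902, -0.215], TCP at [0.184, 0.597, 0.239] pointing down, gripper open.
Joint ranges: [-3.01, 3.01], [-0.46, 2.08], [-1.47, 1.51], [0.13, 2.56], [-1, 4.14], [0.04, 2.09], [-2.66, 2.66]. Speed limits (rad/s): [2.57, 2.57, 3.14, 3.14, 3.14, 3.14, 3.14].

### API

Orientations are given as a unit quaternion [x, y, z, w].
In Python, from plant import r gives the robot as it stands.
- The arm moves only by the shell command python3 -m inch 'ROWS' [OPENING] [FORCE]. ROWS is JSON, a list of rows, each a list of 6 numbers: the shift along the tool's x, y, z in mm, then the turn, a rotation vector about the tool's x, y, z in rad. In form: [[x, y, z, ax, ay, az], ...]. A call has 1 to 12 rows; each row shifts and turns the commanded pose from where the row before left it, along the tool's axes as they then stand; what a row does not reach is not made up. A row lasts 1/12 s, in which the tool goes at most 41.7 mm and 7.16 degrees, less where a joint would pass 70% of its speed; a pose out of reach is approached as far as the arm can. A call is refused whole if a number of a shift passes 41.7 or a number of a turn 0.125, either way. A call with a gripper value outside its range is refused whole. OPENING is the finger opening in mm, from 0 to 88.1, set as the call begins (- or left out, the last holds). The fingers move at their own pace and stop on an object; FORCE is the grip in N (left out, the last holds). Time passes only in rows, so rows that do not move let the fingers close. It gives the time, the measured TCP pose, the force and the opening at its end, in the units of the state.
- r.get_state(): the state, without advancing time (a new reading comes with each control period).
- r.snapshot(name): name is "side" or "top" or "wrist"; returns a dict with "img" (480x640x3 uint8, red, green, blue), "range_z" (480x640 float32, m along the optical axis (not along the pixel's ray), 0 where there is no reading), "mtx" (3x3 intrinsics, pixels), "camera_from_world" (4x4, takes a point from world to camera coordinates); the wrist camera has in their place "tool_from_camera" (4x4, takes a point from camera to tool coordinates, whose origin is the TCP and whose axes are the tool frame's). Camera axes: x right, y down, z forward; pixel columns grow to the right and rows downward; lengths in m; the calibration is good to about 2 mm. A picture is of the moment at which its call begins: read the wrist's pose just before it.
- r.finish_job(): hands the job in, once; it reports no verdict.
The state is a dict: "clock": time; "q": joint angles; "qd": joint speeds; "joint_torque": joint torques, N m; "tool_pos": TCP position; "eef_rot": TCP orientation; "contact_force": force on the tool from outside, world axes, zero at the start; "moment": the same for the moment, N m; "opening": opening from 0.0 (shut) to 1.0 (fully open).
Only numpy, scipy, OpenCV 4.12 (cv2) and the standard library are available. Lean on these libraries where they do the work, as an engineer would, in place of code of your own. Each camera call takes 0.05 s, during which the arm holds its last target.

### The job

Slide the steel boat with the capacitor through the slot of the chamber's cover plate, fully home on the cradle, without the boat touching the plate. Then take the T-handled key from its wooden stand, put it down into the square socket on the gearbox and turn it clockwise as far as it goes, so that the boat tips inside and the capacitor rolls into the chamber's trough. Leave the key in the socket, let go, and leave the screwdriver, the solder spool and the jar where they are.

Things in the scene. Friction and masses are not known exactly. Their poses are not given: they have to be found in the camera images.
- chamber: Fixed loading station, blue walls, open top. Origin on the bench under the slot's centre; own +x runs from the loading deck through the slot into the chamber, z up. In this frame, mm: dark steel loading deck, top z 60, x -210 to -6, y -55 to 95; grey gearbox with the key socket, x 5 to 85, y 78 to 154, 100 high; side and back walls 105 to 125 high; two guard rods across the top at z 131
- cover: Fixed bare aluminium cover plate, same origin and axes as the chamber. 6 mm thick (x -3 to +3), y -171 to +80, 130 mm high; its slot is the opening y -40 to +40, z 53 to 118 mm, with the cradle in line behind it
- trough (a point): Middle of the trough's floor inside the chamber, 6 mm above the bench, at chamber x 82, y -112 mm. The trough runs along the inside of the -y wall (chamber y -160 to -65, x 5 to 160); a ramp under the cradle falls into it
- boat: Loose open steel trough, the capacitor in it, about 0.4 kg in all, on the deck. Body 100 mm long (own x, nose +x), y -33 to +33, 38 high; origin at the centre of the body's underside, z up. +y side: upright flat wall, outer face y +33. -y side: low outward slope, rim 14 high. Starts 15 to 40 mm to the +y side of the slot's centre line, up to 0.13 rad askew, nose 16 to 30 mm short of the slot
- boat_disc (a point): Centre of the flat rear face of the boat's push disc: boat x -103, y 0, z 30 mm; axes as the boat. The upright round disc is 48 mm across and 8 mm thick, on a round stem 14 mm thick and 45 mm long behind the body. Stem and disc stay outside the slot when the boat is home
- capacitor: Loose black can with aluminium ends, 34 mm across, 80 mm long along own x, lying lengthwise in the boat; origin at its centre
- cradle (a joint): Tilt of the cradle about a level axis along chamber x, 89 mm above the bench: 0 level, 1.08 rad fully tipped (-y side down, pours to -y). Geared to the socket, 0.8 rad per rad; stays where left. Floor z 59, chamber x 7 to 121, rails 17 mm high and 73 apart with flared entry, end stop face x 118 mm. Boat home: origin at chamber x 58 to 68, y 0, nose at or just short of the stop
- drive (a joint): Turn of the brass key socket in the gearbox, 0 at the start, grows clockwise seen from above, stop at 1.35 rad; about 0.12 N m of friction
- socket_mouth (a point): Centre of the mouth of the square socket, at the socket's upper face, 92 mm above the bench, 8 mm below the gearbox's top inside a round recess 50 mm across. The square hole is 16 mm wide with a 2 mm chamfer, 26 mm deep, its sides along the point's x and y, which are the chamber's at drive 0
- key: Loose steel T-handled key, 102 mm high, upright in its stand, 0.14 kg. Origin at the centre of its foot, z up; shank 14 mm square, sides along own x and y (foot 10 mm square for 6 mm), up to 62 mm; round collar 26 mm across, 62 to 68 mm; flat head 70 mm long (x), 12 mm thick (y), 68 to 102 mm above the foot. Fully down in the socket its foot is 26 mm below the mouth
- key_foot (a point): Centre of the key's foot, its lowest point; axes as the key
- stand: Fixed wooden block 80 x 80 x 40 mm with an upright square hole 19 mm wide, 34 mm deep, that the key stands in. Origin at the centre of its underside
- screwdriver: Loose screwdriver lying on the bench; a bystander
- spool: Loose metal solder spool 60 mm across, 48 mm high, upright; a bystander
- jar: Loose amber glass jar 64 mm across, 85 mm high, upright; a bystander
Mind the look-alikes: they are no part of the job. What is meant by the capacitor is not orange, and is the larger of those in its own colour. What is shaped like the boat but pink is not meant.

How it is judged:
On the way, in this order (a step that is already met when the one before it is completed fails the run):
1. the boat is home on the level cradle, its body wholly past the cover plate, the capacitor still in it (x of boat in the frame of chamber above 0.055 m and y of boat in the frame of chamber between -0.006 and 0.006 m and angle between boat's own z axis and vertical below 0.1 rad and value of joint cradle below 0.1 rad and distance between capacitor and boat below 0.04 m), for 0.2 s.
2. the key stands at least 15 mm deep in the socket (horizontal distance between key_foot and socket_mouth below 0.004 m and z of key_foot in the frame of socket_mouth below -0.015 m and angle between key's own z axis and vertical below 0.15 rad and value of joint cradle below 0.6 rad), for 0.1 s.
3. the key, in the socket, has tipped the cradle and the boat on it (value of joint cradle above 0.95 rad and angle between boat's own z axis and vertical above 0.8 rad and z of key_foot in the frame of socket_mouth below -0.012 m), for 0.1 s.
At the end, for the whole second after the job is handed in: Capacitor lies still in the trough (centre over 45 mm to -y of the slot's centre line, below 60 mm); the boat lies still, tipped 0.8 to 1.35 rad, its origin 52 mm or more past the chamber's; the cradle is at 0.95 rad or more; the key is 12 mm or more deep in the socket, within 5 mm of its centre (all of step 3 and y of capacitor in the frame of chamber between -0.16 and -0.045 m and x of capacitor in the frame of chamber between 0.005 and 0.16 m and height (world z) of capacitor below 0.06 m and linear speed of each of capacitor, boat below 0.03 m/s and x of boat in the frame of chamber above 0.052 m and angle between boat's own z axis and vertical below 1.35 rad and horizontal distance between key_foot and socket_mouth below 0.005 m); the robot touches nothing.
It fails at once if the boat touches the cover plate (contact force between boat and cover above 0.5 N).
It fails at once if the screwdriver, spool or jar is moved more than 30 mm (distance of any of screwdriver, spool, jar from where it was at the start of the episode above 0.03 m).
It also fails if it takes over 72 s, if anything falls off the work surface, if the arm or the gripper's body presses on something with over 40 N, if the wrist force passes 120 N, or if a joint passes its speed limit or range.

## Working session

There is one attempt and no reset: what is moved stays moved. The work goes in short steps, Python scripts to look and compute and a shell command to move; the robot and the scene stay as the last step left them, time stands still between calls to the robot, and variables do not carry over. Pictures are saved under pics/ and viewed, and the job is handed in when it is done.

```bash
ls; mkdir -p pics
python3 - <<'E'
from plant import r
import cv2,numpy as np
s=r.get_state(); print(s)
for n in ("top","side","wrist"):
    d=r.snapshot(n); np.savez(f"{n}0.npz",**d); cv2.imwrite(f"pics/{n}0.png",d["img"][:,:,::-1])
    print(n,d["mtx"],d.get("camera_from_world",d.get("tool_from_camera")))
E
```

```text
pics
{'clock': 0.0, 'q': array([-1.23818486,  0.68997647, -0.1945287 ,  1.56633566,  0.1572912 ,
        0.90250695, -0.21510259]), 'qd': array([-0.00343251,  0.00042113, -0.00060288,  0.0009087 , -0.00048731,
        0.00016013,  0.00067804]), 'joint_torque': array([-1.17803256e-05, -5.27550566e+01, -1.26714293e+00, -1.53428668e+01,
       -5.27574169e-02,  6.55233976e-03,  1.53758674e-04]), 'tool_pos': array([0.18384238, 0.59668803, 0.23791733]), 'eef_rot': array([ 0.56925497,  0.41953329, -0.42052486, -0.56841836]), 'contact_force': array([-0.33543379,  0.32422214,  0.18606766]), 'moment': array([ 0.0238831 , -0.05515802, -0.01077503]), 'opening': 0.9998743031003504}
top [[462.13134615   0.         317.31774848]
 [  0.         462.13134615 240.88428145]
 [  0.           0.           1.        ]] [[ 0.01945693 -0.99974786  0.01120947 -0.05389807]
 [-0.98390614 -0.02113803 -0.17743135  0.55903758]
 [ 0.17762356 -0.00757679 -0.98406934  0.80788105]
 [ 0.          0.          0.          1.        ]]
side [[597.46757667   0.         314.83436304]
 [  0.         597.46757667 231.98744831]
 [  0.           0.           1.        ]] [[-0.98392972 -0.17854028  0.00238046  0.53286895]
 [-0.11452947  0.62082806 -0.77553564  0.16090406]
 [ 0.13698649 -0.7633452  -0.6312993   1.05043937]
 [ 0.          0.          0.          1.        ]]
wrist [[409.79710926   0.         316.89970568]
 [  0.         409.79710926 239.78003416]
 [  0.           0.           1.        ]] [[ 9.99999333e-01  8.14303650e-04  8.19469151e-04 -1.34269736e-03]
 [-5.29412501e-04 -3.07457054e-01  9.51561811e-01 -1.45840836e-01]
 [ 1.02681183e-03 -9.51561610e-01 -3.07456418e-01  8.04222297e-02]
 [ 0.00000000e+00  0.00000000e+00  0.00000000e+00  1.00000000e+00]]
```

View pics/top0.png

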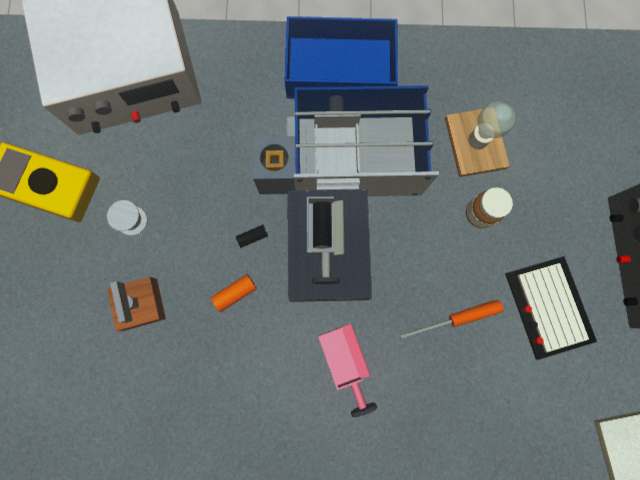

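View pics/side0.png

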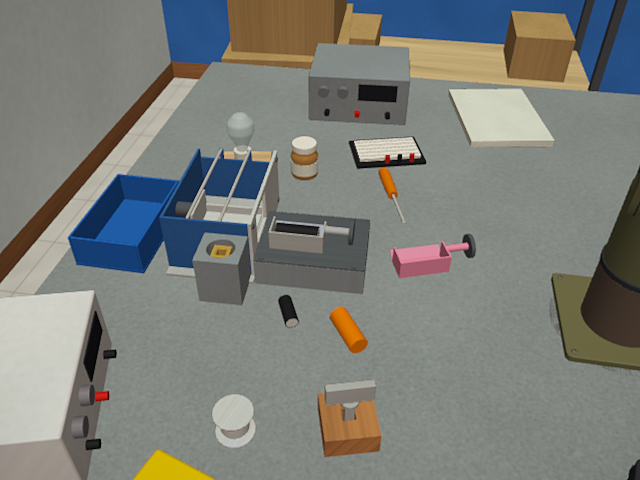

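View pics/wrist0.png

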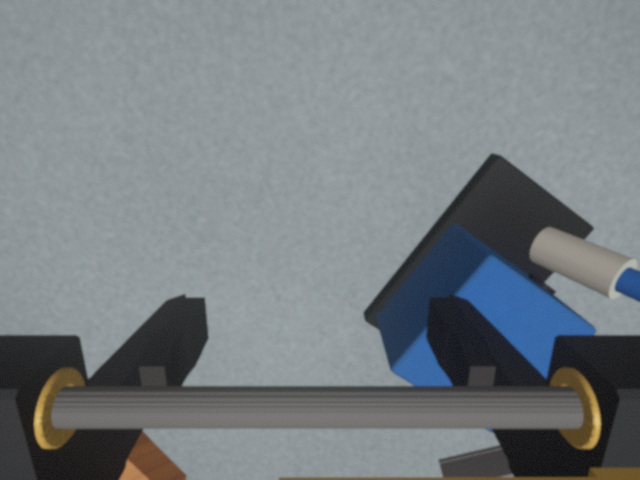

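```bash
cat > h.py <<'E'
import numpy as np,cv2
def load(f): return dict(np.load(f))
def T_cam(d):
    return np.linalg.inv(d["camera_from_world"])
def cloud(d,T=None):
    T=T_cam(d) if T is None else T
    K=d["mtx"];z=d["range_z"];v,u=np.mgrid[0:480,0:640]
    p=np.stack([(u-K[0,2])/K[0,0]*z,(v-K[1,2])/K[1,1]*z,z,np.ones_like(z)],-1)
    w=(p@T.T)[...,:3]; w[z==0]=np.nan; return w
def ray(d,uv,h,T=None):
    T=T_cam(d) if T is None else T
    K=d["mtx"];uv=np.atleast_2d(np.asarray(uv,float))
    c=np.c_[(uv-K[:2,2])/[K[0,0],K[1,1]],np.ones(len(uv))]@T[:3,:3].T
    o=T[:3,3]; return o+c*((h-o[2])/c[:,2])[:,None]
def proj(d,P,T=None):
    C=d["camera_from_world"] if T is None else np.linalg.inv(T)
    p=np.atleast_2d(P)@C[:3,:3].T+C[:3,3]; q=p@d["mtx"].T; return q[:,:2]/q[:,2:]
E
python3 - <<'E'
import cv2,numpy as np
from h import *
for n,(x0,y0,x1,y1) in {"top":(240,80,450,310),"side":(160,140,390,300)}.items():
    d=load(n+"0.npz");c=d["img"][y0:y1,x0:x1,::-1]
    s=600/(y1-y0) if n=="top" else 800/(x1-x0)
    s=min(s,800/(x1-x0),600/(y1-y0))
    cv2.imwrite(f"pics/{n}_crop.png",cv2.resize(c,None,fx=s,fy=s,interpolation=2)); print(s)
d=load("top0.npz");w=cloud(d)
for p in [(300,290),(360,290),(300,200),(360,200),(326,240),(326,278),(325,214),(275,150),(275,158),(134,290),(110,290),(150,310),(265,185),(400,182),(500,400),(337,150)]:
    print(p,w[p[1],p[0]].round(4))
E
```

```text
2.608695652173913
3.4782608695652173
(300, 290) [ 0.4677 -0.013   0.0603]
(360, 290) [ 0.4699 -0.121   0.0604]
(300, 200) [ 0.635  -0.0086  0.06  ]
(360, 200) [ 0.6368 -0.1203  0.0626]
(326, 240) [ 0.5537 -0.0573  0.0959]
(326, 278) [ 0.4852 -0.0579  0.1124]
(325, 214) [ 0.6005 -0.0548  0.0961]
(275, 150) [0.7191 0.0384 0.0933]
(275, 158) [0.712  0.0399 0.0712]
(134, 290) [0.4631 0.2924 0.0397]
(110, 290) [0.4621 0.336  0.0402]
(150, 310) [0.4273 0.2601 0.0395]
(265, 185) [0.6632 0.058  0.058 ]
(400, 182) [ 0.6662 -0.191   0.0852]
(500, 400) [ 0.2755 -0.3889 -0.001 ]
(337, 150) [ 0.7348 -0.0764  0.0602]
```

View pics/top_crop.png

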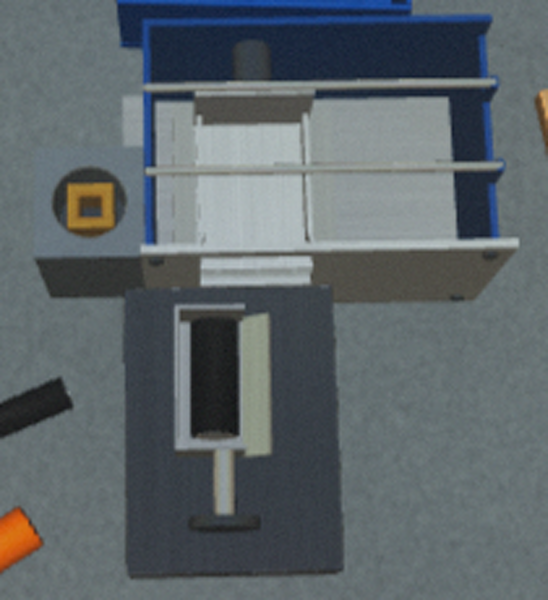

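View pics/side_crop.png

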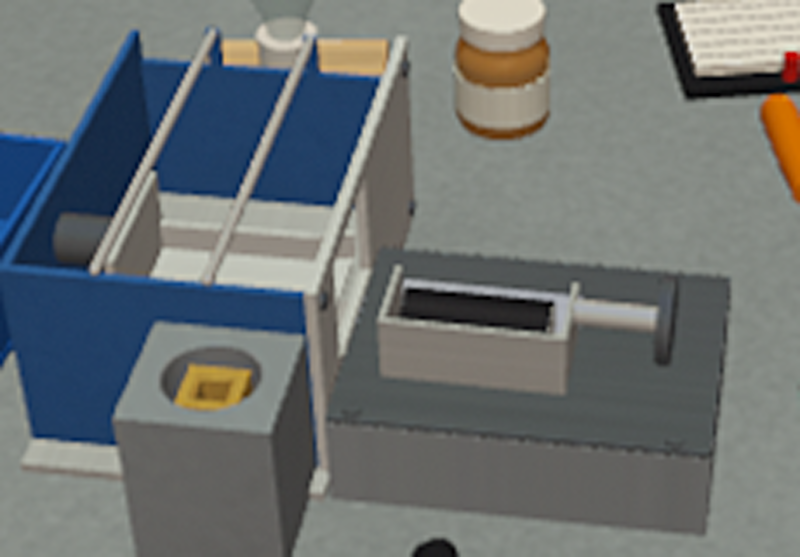

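```bash
cat > m.py <<'E'
import cv2,numpy as np
from h import *
def line(P): # returns slope dy/dx via PCA dir
    c=P.mean(0); u,s,v=np.linalg.svd(P-c); return c,v[0],s
def meas(dt):
    w=cloud(dt); v,u=np.mgrid[0:480,0:640]
    # deck left/right edges via color rows: use z mask
    z=w[...,2]
    roi=(u>280)&(u<385)&(v>185)&(v<310)
    m=((z>0.052)&(z<0.068)&roi).astype(np.uint8)
    m=cv2.morphologyEx(m,cv2.MORPH_OPEN,np.ones((3,3)))
    L=[];R=[]
    for row in range(225,293):
        c=np.where(m[row])[0]; L.append((c.min()-.5,row));R.append((c.max()+.5,row))
    B=[]
    for col in range(296,364): 
        c=np.where(m[:,col])[0]; B.append((col,c.max()+.5))
    out={}
    for n,E in (("L",L),("R",R),("B",B)):
        P=ray(dt,E,0.060)[:,:2]
        med=np.median(P,0); 
        k=1 if n!="B" else 0
        P=P[abs(P[:,k]-np.median(P[:,k]))<.006]
        c,d,s=line(P); out[n]=(c,d); print(n,c.round(4),np.degrees(np.arctan2(d[1],d[0])).round(2),len(P))
    return out
E
python3 - <<'E'
from m import *
dt=load("top0.npz");meas(dt)
w=cloud(dt);z=w[...,2];v,u=np.mgrid[0:480,0:640]
# cover top
m=(z>0.122)&(z<0.138)&(v>165)&(v<186)&(u>285)&(u<445)
P=w[m];c,d,s=line(P[:,:2]);print("cover",len(P),c,np.degrees(np.arctan2(d[1],d[0])),P.min(0),P.max(0))
ds=load("side0.npz");ws=cloud(ds)
for nm,W in (("top",w),("side",ws)):
    inr=lambda a,b:(W[...,2]>a)&(W[...,2]<b)
    R=(W[...,0]>.66)&(W[...,0]<.70)&(W[...,1]>-.28)&(W[...,1]<.05)&inr(.126,.136)
    P=W[R];print(nm,"covertop",len(P),P.min(0).round(4),P.max(0).round(4),np.median(P,0).round(4)); 
    if len(P)>10:
        c,d,s=line(P[:,:2]);print(np.degrees(np.arctan2(d[1],d[0])))
    R=(W[...,0]>.46)&(W[...,0]<.65)&(W[...,1]>-.12)&(W[...,1]<0)
    for n,a,b in (("disc",.103,.125),("stem",.08,.103)):
        M=R&inr(a,b)&((W[...,0]<.53) if n=="stem" else True)
        P=W[M];print(nm,n,len(P),P.min(0).round(4),P.max(0).round(4),np.median(P,0).round(4))
    # depth of gearbox top
    R=(W[...,0]>.6)&(W[...,0]<.8)&(W[...,1]>-.02)&(W[...,1]<.1)&inr(.096,.104)
    P=W[R];print(nm,"gear",P.min(0).round(4),P.max(0).round(4))
E
```

```text
L [0.5248 0.011 ] -177.68 68
R [ 0.5279 -0.1389] -177.53 68
B [ 0.4529 -0.0663] -87.65 68
cover 732 [ 0.66502067 -0.12043363] -88.12487236122058 [ 0.65494275 -0.24875894  0.12206508] [0.67854578 0.0008457  0.13481371]
top covertop 560 [ 0.66   -0.2488  0.126 ] [0.6977 0.0007 0.1348] [ 0.6657 -0.1288  0.1301]
-88.49222151517304
top disc 111 [ 0.4799 -0.077   0.1039] [ 0.4879 -0.0393  0.117 ] [ 0.4835 -0.0579  0.1109]
top stem 230 [ 0.4794 -0.0814  0.089 ] [ 0.5291 -0.0359  0.103 ] [ 0.5041 -0.0577  0.0958]
top gear [ 0.6573 -0.0198  0.096 ] [0.7575 0.0786 0.1039]
side covertop 307 [ 0.66   -0.2486  0.1261] [0.6979 0.0045 0.1341] [ 0.6659 -0.1055  0.1305]
90.88318467668738
side disc 72 [ 0.4807 -0.0741  0.1032] [ 0.4888 -0.0336  0.1171] [ 0.4844 -0.0487  0.1112]
side stem 219 [ 0.4802 -0.0805  0.0819] [ 0.5298 -0.0313  0.1029] [ 0.5031 -0.0517  0.095 ]
side gear [ 0.6023 -0.0198  0.096 ] [0.7997 0.0829 0.104 ]
```

```bash
cat > b.py <<'E'
from m import *
O=np.array([.66354,-.07825]);a=.0415
e=np.array([np.cos(a),np.sin(a)]);n=np.array([-e[1],e[0]])
def toc(P): P=np.atleast_2d(P)[:,:2]-O; return np.c_[P@e,P@n]*1000
E
python3 - <<'E'
from b import *
d=load("top0.npz");g=cv2.cvtColor(d["img"],cv2.COLOR_RGB2GRAY)
print(g[262,312:342]);print(g[236,300:350]);print(g[250:290,326]);print(g[195:220,316])
up=4
mid=[];le=[]
for row in range(255,275):
    r=g[row].astype(float); seg=r[315:338]; 
    thr=(seg.max()+np.median(r[295:315]))/2
    idx=np.where(seg>thr)[0]; a0,b0=idx[0]+315,idx[-1]+315
    L=a0-1+(thr-r[a0-1])/(r[a0]-r[a0-1]); Rr=b0+(r[b0]-thr)/(r[b0]-r[b0+1])
    mid.append(((L+Rr)/2,row)); 
P=ray(d,mid,.090);c,dd,s=line(P[:,:2]);print("stem",toc(c),np.degrees(np.arctan2(dd[1]*np.sign(dd[0]),abs(dd[0]))),s,P[[0,-1]])
E
```

```text
[ 59  63  63  61  61  63  61  59  60  74 126 140 144 150 151 147 132  98
  60  58  61  61  61  58  57  56  60  62  61  59]
[ 66  64  63  66  62  64  77 127 131 150 148 143 131  44  30  26  26  30
  30  36  36  31  31  30  31  32  30  29  30  25  31  72 143 141 146 145
 145 146 150 143 145 146 137 106  70  62  65  62  64  59]
[146 132 141 148 149 151 149 151 151 149 151 152 151 154 152 150 150 150
 152 150 149 149 148 150 149 151 136  95  60  63  63  50  38  38  53  62
  62  60  63  62]
[ 65  91 137 104  67  61  60  40  29  34  36  35  35  34  35  27  34  33
  34  30  32  30  30  31  30]
stem [[-151.4227042    27.66228069]] 1.8179893090139136 [0.04554137 0.00053003] [[ 0.52790987 -0.05646613  0.09      ]
 [ 0.49437336 -0.05758096  0.09      ]]
```

Run:
```python
from b import *
d=load("top0.npz");g=cv2.cvtColor(d["img"],cv2.COLOR_RGB2GRAY).astype(float)
L=[];R=[]
for row in range(203,248):
    r=g[row]; 
    i=np.where(r[300:315]>98)[0][0]+300; L.append((i-1+(98-r[i-1])/(r[i]-r[i-1]),row))
    j=np.where(r[330:352]>98)[0][-1]+330; R.append((j+(r[j]-98)/(r[j]-r[j+1]),row))
ang=lambda dd:np.degrees(np.arctan2(dd[1]*np.sign(dd[0]),abs(dd[0])))
for nm,E,h in (("L",L,.098),("R",R[5:-2],.074)):
    P=ray(d,E,h);c,dd,s=line(P[:,:2]);print(nm,toc(c),c,ang(dd),s); print(np.array(E)[::6,0].round(1))
w=cloud(d)
m=(g<48)&(np.mgrid[0:480,0:640][0]>274)&(np.mgrid[0:480,0:640][0]<288)&(np.mgrid[0:480,0:640][1]>305)&(np.mgrid[0:480,0:640][1]<345)
vv,uu=np.where(m);print("disc px",uu.min(),uu.max(),vv.min(),vv.max(), ray(d,[((uu.min()+uu.max())/2,279)],.1), toc(ray(d,[((uu.min()+uu.max())/2,279)],.1)))
# wooden block / key
hs=cv2.cvtColor(d["img"],cv2.COLOR_RGB2HSV)
c=d["img"][262:342,90:180,::-1];cv2.imwrite("pics/key_top.png",cv2.resize(c,None,fx=6,fy=6,interpolation=2))
s=load("side0.npz");c=s["img"][365:465,290:410,::-1];cv2.imwrite("pics/key_side.png",cv2.resize(c,None,fx=5,fy=5,interpolation=2))
c=s["img"][210:310,180:300,::-1];cv2.imwrite("pics/sock_side.png",cv2.resize(c,None,fx=5,fy=5,interpolation=2))
```

```text
L [[-81.58021407  59.57899722]] [ 0.57955821 -0.02210691] 1.725303935520334 [0.15701778 0.00062943]
[306.2 306.2 306.2 306.2 306.3 306.5 306.4 306.4]
R [[-80.52023716  -7.04192546]] [ 0.58338125 -0.08862649] 1.5157871762583144 [0.12546363 0.00068139]
[342.8 342.8 342.9 343.2 343.2 343.4 343.4]
disc px 312 339 278 283 [[ 0.48465669 -0.05745516  0.1       ]] [[-177.86654922   28.19846461]]
```

View pics/key_top.png

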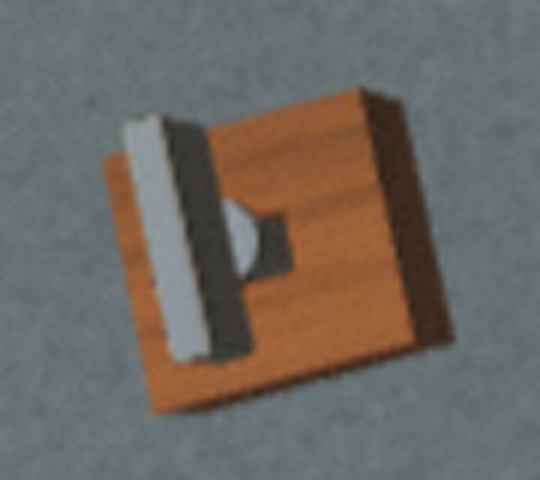

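View pics/key_side.png

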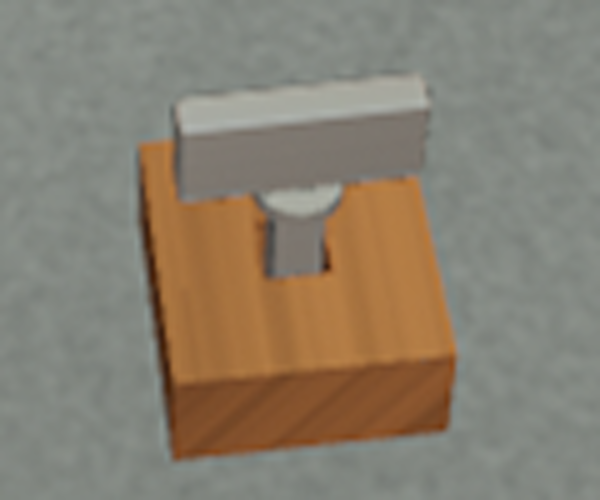

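View pics/sock_side.png

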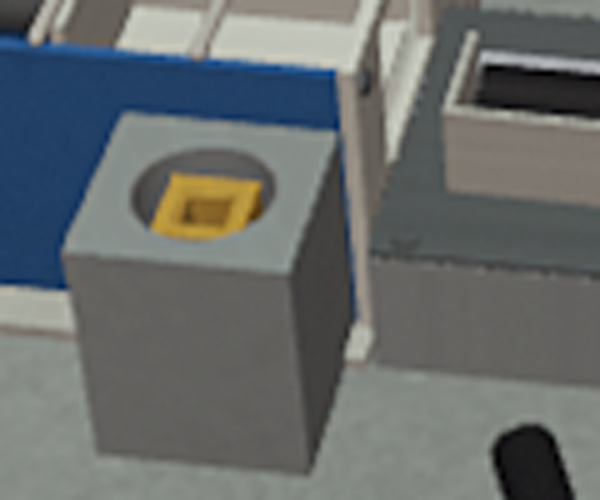

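```bash
cat > g.py <<'E'
import sys,json,numpy as np
from plant import r
from scipy.spatial.transform import Rotation as R
def rel(p,xdir,s=None):
    """tool-frame shift mm (in current axes) and rotvec to put TCP at p, tool y down, tool x along xdir(horizontal)"""
    s=s or r.get_state(); T=R.from_quat(s["eef_rot"]);
    x=np.array([xdir[0],xdir[1],0.]);x/=np.linalg.norm(x);y=np.array([0,0,-1.]);z=np.cross(x,y)
    G=R.from_matrix(np.c_[x,y,z])
    return T.inv().apply(np.array(p)-s["tool_pos"])*1000,(T.inv()*G).as_rotvec()
def show(tag=""):
    s=r.get_state();M=R.from_quat(s["eef_rot"]).as_matrix()
    print(tag,"t",round(s["clock"],2),"tcp",s["tool_pos"].round(4),"xdir",np.degrees(np.arctan2(M[1,0],M[0,0])).round(2),"ytilt",M[:,1].round(4),"q",s["q"].round(2),"F",s["contact_force"].round(1),"M",s["moment"].round(2),"op",round(s["opening"]*88.1,1))
    return s
E
python3 - <<'E'
from g import *
show()
for p in ([.5005,-.0568,.2],):
  for a in (91.75,-88.25):
    a=np.radians(a); sh,rv=rel(p,[np.cos(a),np.sin(a)]); print(sh.round(1),rv.round(3))
from b import *
d=load("side0.npz")
# check light: brass in both views
for n in ("top","side"):
    d=load(n+"0.npz");hs=cv2.cvtColor(d["img"],cv2.COLOR_RGB2HSV)
    u0,v0=(260,140) if n=="top" else (200,235)
    m=cv2.inRange(hs,(15,120,60),(35,255,255));m2=np.zeros_like(m);m2[v0:v0+35,u0:u0+45]=m[v0:v0+35,u0:u0+45]
    c=max(cv2.findContours(m2,0,2)[0],key=cv2.contourArea);rc=cv2.minAreaRect(c);print(n,rc)
    P=ray(d,cv2.boxPoints(rc),.092);print(ray(d,[rc[0]],.092),P.round(4),toc(ray(d,[rc[0]],.092)))
E
```

```text
t 0.15 tcp [0.1839 0.5969 0.2381] xdir 72.88 ytilt [-3.0e-04 -1.3e-03 -1.0e+00] q [-1.24  0.69 -0.19  1.57  0.16  0.9  -0.22] F [ 0.2 -0.1  0.7] M [-0.02 -0.01  0.  ] op 88.1
[-531.4   38.9 -495. ] [-0.    -0.329 -0.001]
[-531.4   38.9 -495. ] [ 2.000e-03  2.812e+00 -0.000e+00]
top ((274.5, 159.5), (19.0, 17.0), 90.0)
[[0.70140046 0.03877018 0.092     ]] [[0.7192 0.0549 0.092 ]
 [0.72   0.0239 0.092 ]
 [0.6837 0.0227 0.092 ]
 [0.683  0.0535 0.092 ]] [[ 42.68280893 115.34867029]]
side ((220.5, 251.0), (12.0, 21.0), 90.0)
[[0.70438148 0.03994138 0.092     ]] [[0.7278 0.0276 0.092 ]
 [0.6908 0.0208 0.092 ]
 [0.6815 0.052  0.092 ]
 [0.7177 0.0587 0.092 ]] [[ 45.70984698 116.39518013]]
```

```bash
python3 -m inch '[[-29.5,0,-27.5,0,0,0],[-29.5,0,-27.5,0,0,0],[-29.5,0,-27.5,0,0,0],[-29.5,0,-27.5,0,0,0],[-29.5,0,-27.5,0,0,0],[-29.5,0,-27.5,0,0,0],[-29.5,0,-27.5,0,0,0],[-29.5,0,-27.5,0,0,0],[-29.5,0,-27.5,0,0,0],[-29.5,0,-27.5,0,0,0],[-29.5,0,-27.5,0,0,0],[-29.5,0,-27.5,0,0,0]]' 88 && python3 -m inch '[[-29.5,0,-27.5,0,0,0],[-29.5,0,-27.5,0,0,0],[-29.5,0,-27.5,0,0,0],[-29.5,0,-27.5,0,0,0],[-29.5,0,-27.5,0,0,0],[-29.5,0,-27.5,0,0,0],[0,0,0,0,-0.11,0],[0,0,0,0,-0.11,0],[0,0,0,0,-0.11,0],[0,0,0,0,0,0],[0,0,0,0,0,0]]'
cat > sh.py <<'E'
from g import *; import sys
show()
x,y,z,a=map(float,sys.argv[1:5]); a=np.radians(a); sh,rv=rel([x,y,z],[np.cos(a),np.sin(a)]); print(sh.round(1),rv.round(3))
E
python3 sh.py .5005 -.0568 .2 91.75
```

```text
clock: 1.15
tool_pos: [0.3956, 0.16, 0.2387]
eef_rot: [0.569, 0.42, -0.42, -0.569]
contact_force: [0.8, 0.4, 0.2]
opening: 1.0
clock: 2.07
tool_pos: [0.5005, -0.0559, 0.2385]
eef_rot: [0.493, 0.507, -0.507, -0.493]
contact_force: [0.1, -0.3, -0.8]
opening: 0.994
 t 2.07 tcp [ 0.5005 -0.0559  0.2385] xdir 91.61 ytilt [-5.e-04  5.e-04 -1.e+00] q [ 0.27  0.55 -0.38  1.92  0.3   0.73  1.31] F [ 0.1 -0.3 -0.8] M [ 0.05 -0.04  0.01] op 87.6
[-0.9 38.5  0.1] [-0.    -0.003  0.001]
```

```bash
python3 -m inch '[[-0.9,20,0,0,-0.003,0],[0,20,0,0,0,0],[0,0,0,0,0,0]]' 45
python3 - <<'E'
from g import *; from b import *
s=show(); d=r.snapshot("wrist"); np.savez("w1.npz",**d,pos=s["tool_pos"],rot=s["eef_rot"])
cv2.imwrite("pics/w1.png",d["img"][:,:,::-1])
E
```

```text
clock: 2.32
tool_pos: [0.4986, -0.0567, 0.1962]
eef_rot: [-0.49, -0.507, 0.509, 0.493]
contact_force: [-0.1, -0.3, 0.4]
opening: 0.799
 t 2.32 tcp [ 0.4986 -0.0567  0.1962] xdir 91.85 ytilt [-5.7e-03 -1.0e-04 -1.0e+00] q [ 0.24  0.61 -0.35  1.97  0.34  0.63  1.27] F [-0.1 -0.3  0.4] M [0.02 0.06 0.05] op 70.4
```

View pics/w1.png

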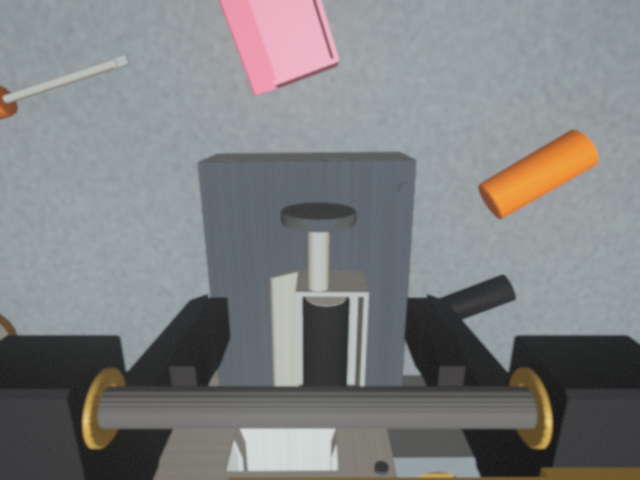

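```bash
cat >> b.py <<'E'
from scipy.spatial.transform import Rotation as Rot
def Tw(d):
    T=np.eye(4);T[:3,:3]=Rot.from_quat(d["rot"]).as_matrix();T[:3,3]=d["pos"];return T@d["tool_from_camera"]
E
python3 - <<'E'
from b import *
d=load("w1.npz");g=cv2.cvtColor(d["img"],cv2.COLOR_RGB2GRAY).astype(float);T=Tw(d)
E=[];W=[]
for row in range(234,270):
    r=g[row];thr=125
    i=np.where(r[300:340]>thr)[0]; a,b=i[0]+300,i[-1]+300
    L=a-1+(thr-r[a-1])/(r[a]-r[a-1]);Q=b+(r[b]-thr)/(r[b]-r[b+1]);E.append(((L+Q)/2,row));W.append(Q-L)
print(np.mean(W))
P=ray(d,E,.09,T);c,dd,s=line(P[:,:2]);print(c,toc(c),np.degrees(np.arctan2(dd[1]/dd[0],1)),s)
w=cloud(d,T);
for p in ((318,209),(318,222),(318,225),(318,260),(318,285),(230,250),(318,276)):print(p,w[p[1],p[0]].round(4))
# disc top edge
print(ray(d,[(318,205),(281,214),(356,214)],.114,T))
E
```

```text
21.39979246252046
[ 0.5067704  -0.05642467] [[-155.72912674   28.31061332]] 1.2784137270082485 [0.04305063 0.00018199]
(318, 209) [ 0.4783 -0.0575  0.09  ]
(318, 222) [ 0.4802 -0.0576  0.1144]
(318, 225) [ 0.4824 -0.0575  0.1131]
(318, 260) [ 0.5108 -0.0565  0.0949]
(318, 285) [ 0.5276 -0.0559  0.0964]
(230, 250) [ 0.5183 -0.1204  0.0596]
(318, 276) [ 0.5211 -0.0561  0.0968]
[[ 0.47032926 -0.05789269  0.114     ]
 [ 0.47630175 -0.07892005  0.114     ]
 [ 0.47487727 -0.03593073  0.114     ]]
```

```bash
python3 sh.py .4997 -.0566 .074 91.5
```

```text
t 2.37 tcp [ 0.4994 -0.0566  0.1976] xdir 91.88 ytilt [-3.9e-03 -2.0e-04 -1.0e+00] q [ 0.24  0.61 -0.35  1.97  0.34  0.63  1.27] F [ 0.1 -0.   0.4] M [0.01 0.02 0.07] op 65.8
[ -0.  123.6  -0.7] [-0.004  0.007 -0.   ]
```

```bash
python3 -m inch '[[0,25,0,0,-0.005,0],[0,25,0,0,0,0],[0,25,0,0,0,0],[0,25,0,0,0,0],[0,15,0,0,0,0],[0,8,0,0,0,0],[0,0,0,0,0,0],[0,0,0,0,0,0]]' 45;python3 sh.py .4997 -.0566 .074 91.5
```

```text
clock: 3.03
tool_pos: [0.5015, -0.0566, 0.0765]
eef_rot: [0.491, 0.51, -0.509, -0.49]
contact_force: [0.0, 0.1, 0.1]
opening: 0.51
 t 3.03 tcp [ 0.5015 -0.0566  0.0765] xdir 92.23 ytilt [ 1.2e-03 -2.0e-04 -1.0e+00] q [ 0.14  0.81 -0.2   2.05  0.47  0.32  1.16] F [0.  0.1 0.1] M [0.04 0.04 0.01] op 44.9
[0.1 2.5 1.8] [ 0.001  0.013 -0.   ]
```

```bash
python3 -m inch '[[0,2,1.5,0,0.012,0],[0,0,0,0,0,0],[0,0,0,0,0,0]]' && python3 -m inch '[[0,0,0,0,0,0],[0,0,0,0,0,0],[0,0,0,0,0,0],[0,0,0,0,0,0],[0,0,0,0,0,0],[0,0,0,0,0,0]]' 5 30;python3 sh.py .4997 -.0566 .074 91.5
python3 - <<'E'
from g import *; from b import *
for n in("top","side"):
    d=r.snapshot(n); np.savez(n+"1.npz",**d); 
    x0,y0,x1,y1=(260,150,400,310) if n=="top" else (200,120,400,300)
    c=d["img"][y0:y1,x0:x1,::-1];cv2.imwrite(f"pics/{n}1.png",cv2.resize(c,None,fx=3.3,fy=3.3,interpolation=2))
E
```

```text
clock: 3.28
tool_pos: [0.4997, -0.0569, 0.0745]
eef_rot: [0.494, 0.507, -0.506, -0.493]
contact_force: [0.3, 0.2, 0.7]
opening: 0.511
clock: 3.78
tool_pos: [0.4993, -0.0567, 0.0737]
eef_rot: [0.493, 0.507, -0.507, -0.493]
contact_force: [-0.6, 0.6, 0.3]
opening: 0.147
 t 3.78 tcp [ 0.4993 -0.0567  0.0737] xdir 91.57 ytilt [ 1.e-04  2.e-04 -1.e+00] q [ 0.14  0.82 -0.19  2.06  0.47  0.31  1.15] F [-0.6  0.6  0.3] M [-0.01  0.06  0.01] op 13.0
[ 0.1 -0.3 -0.4] [0.    0.001 0.   ]
```

View pics/side1.png

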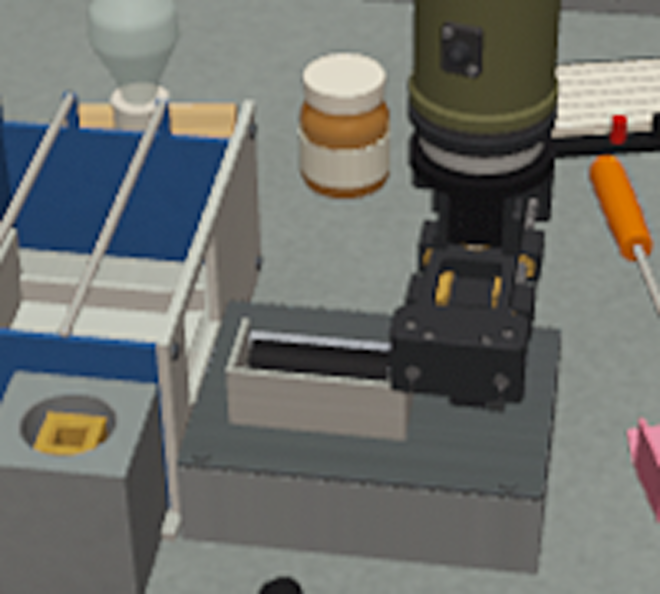

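View pics/top1.png

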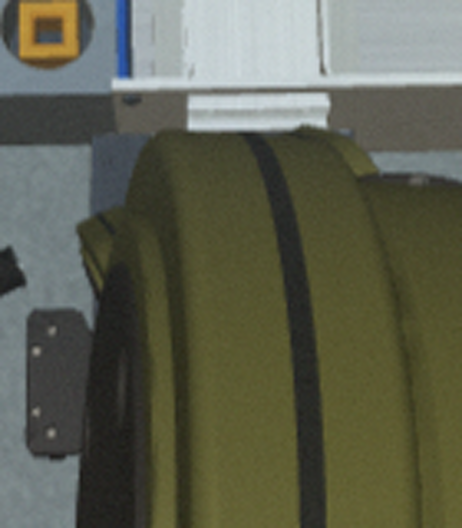

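```bash
python3 -m inch '[[-2,0,0,0,-0.005,0],[-5,0,0,0,-0.005,0],[-5,0,0,0,-0.004,0],[-5,0,0,0,0,0],[-5,0,0,0,0,0],[-4,0,0,0,0,0],[-2.3,0,0,0,0,0],[0,0,0,0,0,0],[0,0,0,0,0,0],[0,0,0,0,0,0]]'
python3 - <<'E'
from g import *; from b import *
s=show(); print(toc(s["tool_pos"]))
for n in("top","side","wrist"):
    d=r.snapshot(n); 
    if n=="wrist": d.update(pos=s["tool_pos"],rot=s["eef_rot"])
    np.savez(n+"2.npz",**d); 
    x0,y0,x1,y1=(260,150,400,310) if n=="top" else (180,120,400,300)
    if n=="wrist":x0,y0,x1,y1=0,0,640,480
    c=d["img"][y0:y1,x0:x1,::-1];f=1 if n=="wrist" else 3.3;cv2.imwrite(f"pics/{n}2.png",cv2.resize(c,None,fx=f,fy=f,interpolation=2))
E
```

```text
clock: 4.72
tool_pos: [0.5002, -0.0858, 0.0737]
eef_rot: [-0.49, -0.51, 0.51, 0.49]
contact_force: [0.6, -0.8, 0.1]
opening: 0.146
 t 4.72 tcp [ 0.5002 -0.0858  0.0737] xdir 92.3 ytilt [-4.e-04 -9.e-04 -1.e+00] q [ 0.2   0.82 -0.21  2.04  0.49  0.33  1.21] F [ 0.6 -0.8  0.1] M [-0.07  0.01  0.07] op 12.9
[[-163.508948     -0.81333603]]
```

View pics/side2.png

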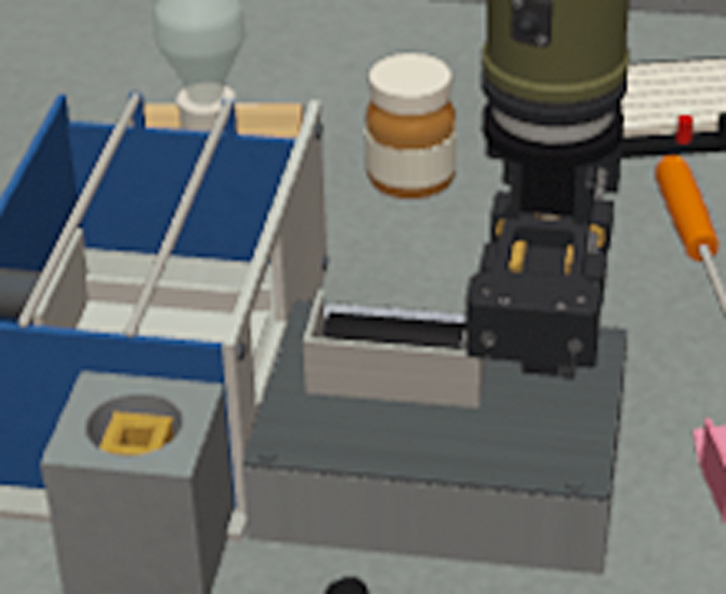

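View pics/wrist2.png

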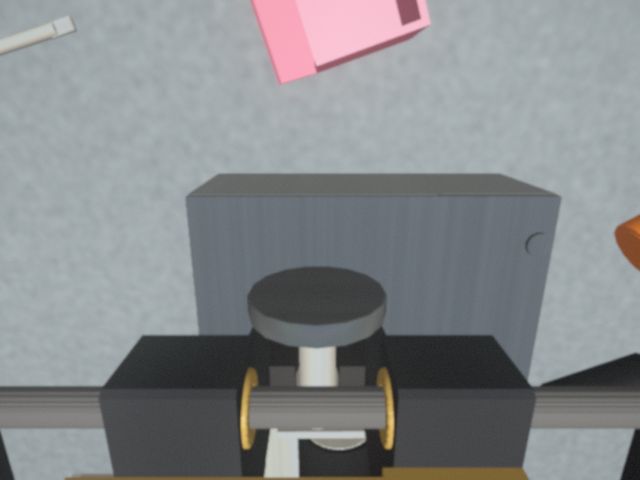

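View pics/top2.png

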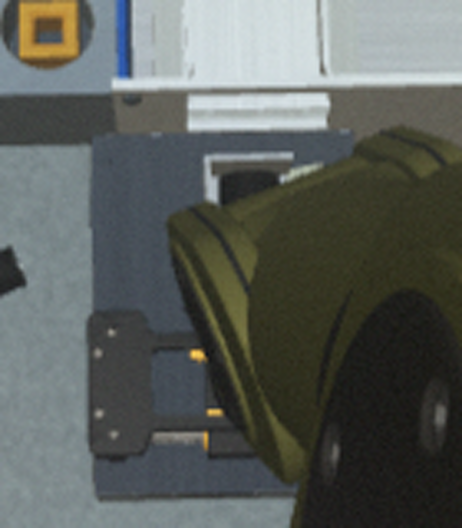

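Run:
```python
from b import *
d=load("side2.npz");g=cv2.cvtColor(d["img"],cv2.COLOR_RGB2GRAY).astype(float)
E=[];Tp=[]
for u in range(276,322):
    c=g[228:250,u]; 
    i=np.argmin(np.diff(c)); E.append((u,228+i+.5)); 
    c2=g[215:234,u]
P=ray(d,E,.06);C=toc(P);print(C[::6].round(1));k=np.polyfit(C[:,0],C[:,1],1);print(k,np.median(C[:,1]))
# same measurement on initial image to calibrate is not possible; nose vertical edge
print(g[236,262:285])
d=load("top2.npz");g=cv2.cvtColor(d["img"],cv2.COLOR_RGB2GRAY).astype(float)
L=[]
for row in range(198,212):
    r=g[row];i=np.where(r[315:330]>98)[0][0]+315;L.append((i-1+(98-r[i-1])/(r[i]-r[i-1]),row))
C=toc(ray(d,L,.098));print(C.round(1)[::3])
# deck left edge in top2 and slot/cradle rail edges
E=[]
for row in range(200,240):
    r=g[row,280:296];i=np.argmin(np.diff(r));E.append((280+i+.5,row))
print(np.median(toc(ray(d,E,.06))[:,1]))
print(g[184,305:370].astype(int)); print(g[160,310:365].astype(int));print(toc(ray(d,[(315.0,184),(361.,184)],.059)))
```

```text
[[ -36.7   30.9]
 [ -48.5   32.2]
 [ -60.3   33.6]
 [ -71.5   32. ]
 [ -83.2   33.3]
 [ -94.5   31.7]
 [-106.1   33. ]
 [-117.3   31.4]]
[1.30872421e-02 3.30761820e+01] 31.96650209150244
[ 88.  89.  90.  91.  91.  91.  91.  91.  90.  88. 106. 123. 126. 124.
 124. 124. 125. 125. 125. 125. 124. 125. 124.]
[[-33.   33.1]
 [-38.5  32.6]
 [-44.   32.7]
 [-49.5  32.5]
 [-55.   32.1]]
94.77400656887588
[ 92  92  93  96  95  94  98  94  99  95  99 114 170 167 168 168 168 177
 178 176 166 170 166 168 165 165 166 167 169 168 167 169 168 176 176 173
 176 173 170 172 172 169 174 177 170 169 173 180 180 178 180 176 180 175
 128  95  95  97  96  99  95  99 102  96  95]
[181 182 182 183 185 201 194 218 214 213 217 218 214 212 214 211 215 216
 212 217 215 221 216 215 216 218 213 215 216 217 218 217 219 218 218 219
 219 217 215 219 218 218 218 220 220 208 161 170 213 203 184 180 182 181
 182]
[[  5.18848266  42.15870385]
 [  3.58185586 -44.38342286]]
```

```bash
python3 -m inch '[[0,0,-5,0,0,0],[0,0,-9,0,0,0],[0,0,-9,0,0,0],[0,0,-9,0,0,0],[0,0,-9,0,0,0],[0,0,-9,0,0,0],[0,0,-6,0,0,0],[0,0,0,0,0,0],[0,0,0,0,0,0]]'
python3 - <<'E'
from g import *; from b import *
s=show(); print(toc(s["tool_pos"]))
for n in("top","side"):
    d=r.snapshot(n); 
    np.savez(n+"3.npz",**d); 
    x0,y0,x1,y1=(260,150,400,310) if n=="top" else (180,120,400,300)
    c=d["img"][y0:y1,x0:x1,::-1];f=1 if n=="wrist" else 3.3;cv2.imwrite(f"pics/{n}3.png",cv2.resize(c,None,fx=f,fy=f,interpolation=2))
E
```

```text
clock: 5.62
tool_pos: [0.5554, -0.083, 0.0737]
eef_rot: [-0.489, -0.51, 0.511, 0.49]
contact_force: [-2.7, -0.2, 3.7]
opening: 0.145
 t 5.62 tcp [ 0.5554 -0.083   0.0737] xdir 92.35 ytilt [-1.9e-03 -5.0e-04 -1.0e+00] q [ 0.22  0.86 -0.26  1.88  0.45  0.46  1.25] F [-2.7 -0.2  3.7] M [-0.16  0.53  0.05] op 12.8
[[-108.2119977    -0.28827832]]
```

View pics/side3.png

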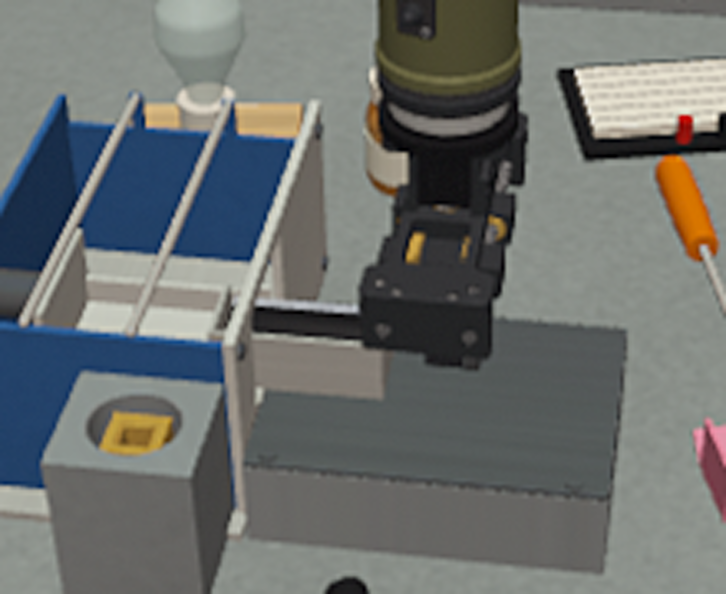

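View pics/top3.png

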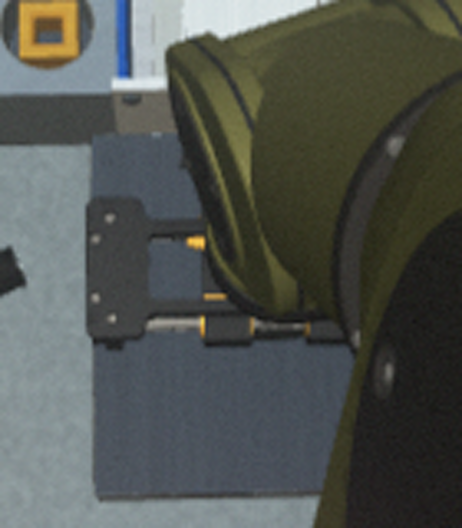

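```bash
python3 -m inch '[[0,-0.7,0,0,0,0],[0,0,0,0,0,0],[0,0,0,0,0,0]]'
python3 - <<'E'
from g import *; from b import *
s=show(); print(toc(s["tool_pos"]))
d=load("side3.npz");g=cv2.cvtColor(d["img"],cv2.COLOR_RGB2GRAY).astype(float)
E=[]
for u in range(266,294):
    c=g[228:250,u];i=np.argmin(np.diff(c));E.append((u,228+i+.5))
C=toc(ray(d,E,.06));print(np.median(C[:,1]),np.polyfit(C[:,0],C[:,1],1))
print(g[232,285:302]); print(toc(ray(d,[(296.3,238)],.06)))
E
```

```text
clock: 5.97
tool_pos: [0.556, -0.0827, 0.0741]
eef_rot: [-0.489, -0.51, 0.51, 0.49]
contact_force: [-1.7, -0.5, -0.8]
opening: 0.149
 t 5.97 tcp [ 0.556  -0.0827  0.0741] xdir 92.36 ytilt [-6.e-04  3.e-04 -1.e+00] q [ 0.22  0.86 -0.26  1.87  0.45  0.46  1.25] F [-1.7 -0.5 -0.8] M [-0.02  0.37 -0.01] op 13.1
[[-1.07613656e+02  1.76209257e-02]]
32.49847191401591 [5.74582589e-03 3.26364464e+01]
[127. 127. 127. 127. 127. 127. 126. 127. 127. 129. 116.  92.  85.  88.
  88.  88.  88.]
[[-74.64342013  24.03758821]]
```

```bash
python3 -m inch '[[0,0,-5,0,0,0],[0,0,-9,0,0,0],[0,0,-9,0,0,0],[0,0,-9,0,0,0],[0,0,-9,0,0,0],[0,0,-9,0,0,0],[0,0,-5,0,0,0],[0,0,0,0,0,0],[0,0,0,0,0,0]]'
python3 - <<'E'
from g import *; from b import *
s=show(); print(toc(s["tool_pos"]))
for n in("side",):
    d=r.snapshot(n); 
    np.savez(n+"4.npz",**d); 
    x0,y0,x1,y1=(160,120,380,300)
    c=d["img"][y0:y1,x0:x1,::-1];f=3.3;cv2.imwrite(f"pics/{n}4.png",cv2.resize(c,None,fx=f,fy=f,interpolation=2))
E
```

```text
clock: 6.72
tool_pos: [0.6124, -0.0801, 0.0743]
eef_rot: [0.49, 0.511, -0.51, -0.489]
contact_force: [1.0, 0.1, -1.9]
opening: 0.148
 t 6.72 tcp [ 0.6124 -0.0801  0.0743] xdir 92.37 ytilt [ 2.1e-03  8.0e-04 -1.0e+00] q [ 0.22  0.91 -0.3   1.7   0.43  0.59  1.29] F [ 1.   0.1 -1.9] M [ 0.   -0.09  0.02] op 13.1
[[-51.21181979   0.23908505]]
```

View pics/side4.png

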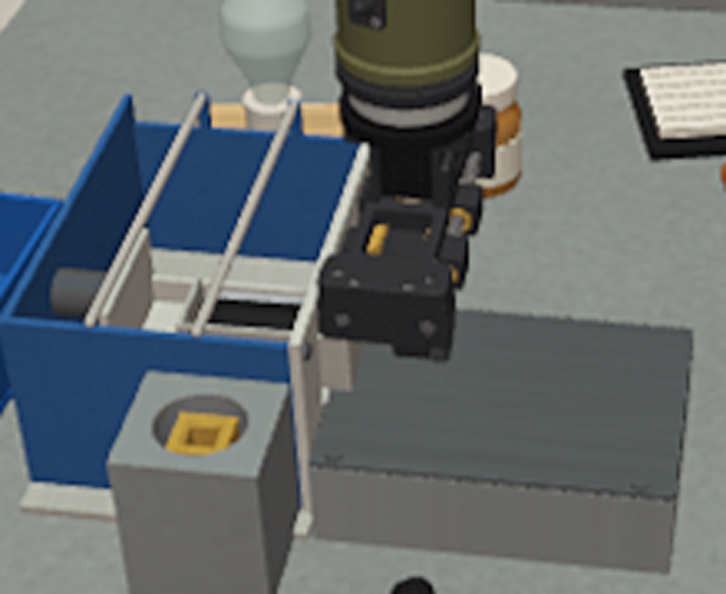

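```bash
python3 -m inch '[[0,0,-4,0,0,0],[0,0,-4,0,0,0],[0,0,-4,0,0,0],[0,0,-4,0,0,0],[0,0,0,0,0,0]]'; python3 -c "
from g import *; from b import *
s=show(); print(toc(s['tool_pos']))"; python3 -m inch '[[0,0,-4,0,0,0],[0,0,-4,0,0,0],[0,0,-3,0,0,0],[0,0,-2,0,0,0],[0,0,0,0,0,0],[0,0,0,0,0,0]]';  python3 -c "
from g import *; from b import *
s=show(); print(toc(s['tool_pos']))"
```

```text
clock: 7.18
tool_pos: [0.6287, -0.0797, 0.0744]
eef_rot: [0.49, 0.511, -0.51, -0.489]
contact_force: [1.9, 0.3, -2.8]
opening: 0.145
 t 7.18 tcp [ 0.6287 -0.0797  0.0744] xdir 92.35 ytilt [ 2.e-03  4.e-04 -1.e+00] q [ 0.22  0.93 -0.3   1.65  0.42  0.63  1.3 ] F [ 1.9  0.3 -2.8] M [ 0.06 -0.11 -0.  ] op 12.8
[[-3.49118932e+01  1.55105381e-02]]
clock: 7.68
tool_pos: [0.641, -0.0792, 0.0745]
eef_rot: [0.49, 0.511, -0.51, -0.489]
contact_force: [0.5, 0.2, -3.0]
opening: 0.146
 t 7.68 tcp [ 0.641  -0.0792  0.0745] xdir 92.36 ytilt [ 1.6e-03  4.0e-04 -1.0e+00] q [ 0.22  0.94 -0.31  1.61  0.41  0.66  1.31] F [ 0.5  0.2 -3. ] M [-0.04 -0.09  0.05] op 12.9
[[-22.56680866   0.02583398]]
```

```bash
python3 -m inch '[[0,0.5,-2,0,0,0],[0,0,-2,0,0,0],[0,0,0,0,0,0],[0,0,0,0,0,0]]'
python3 - <<'E'
from g import *; from b import *
s=show(); print(toc(s["tool_pos"]))
for n in("side","top"):
    d=r.snapshot(n); 
    np.savez(n+"5.npz",**d); 
    x0,y0,x1,y1=(160,120,380,300) if n=="side" else (260,80,450,230)
    c=d["img"][y0:y1,x0:x1,::-1];f=3.3;cv2.imwrite(f"pics/{n}5.png",cv2.resize(c,None,fx=f,fy=f,interpolation=2))
E
```

```text
clock: 8.02
tool_pos: [0.6444, -0.0791, 0.0739]
eef_rot: [0.49, 0.51, -0.51, -0.49]
contact_force: [-0.2, 0.4, -3.3]
opening: 0.147
 t 8.02 tcp [ 0.6444 -0.0791  0.0739] xdir 92.36 ytilt [ 4.e-04  1.e-04 -1.e+00] q [ 0.22  0.94 -0.31  1.6   0.41  0.67  1.31] F [-0.2  0.4 -3.3] M [0.01 0.04 0.03] op 13.0
[[-19.1242608   -0.07783623]]
```

View pics/side5.png

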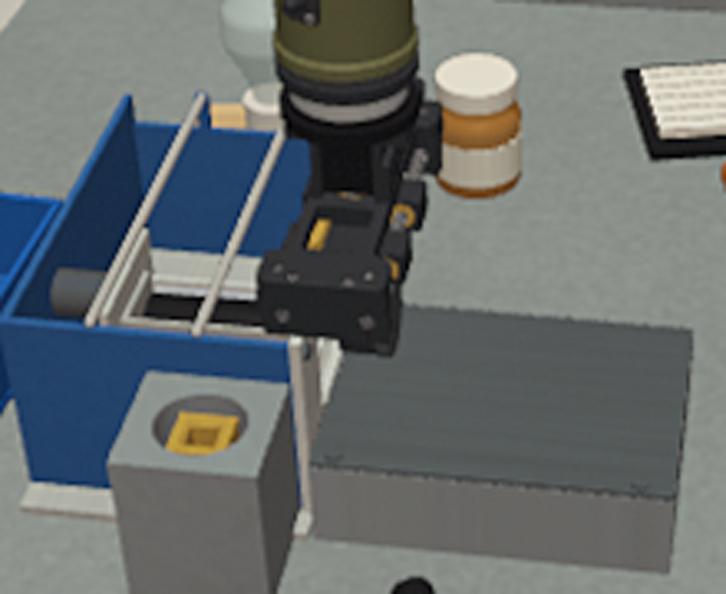

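View pics/top5.png

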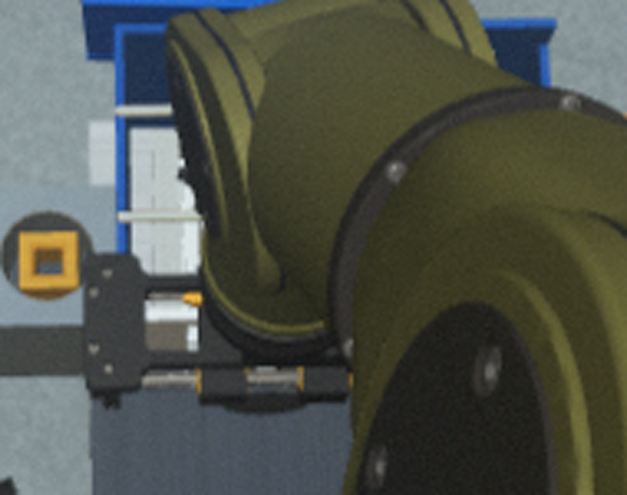

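```bash
python3 -m inch '[[0,0.7,0,0,0,0],[0,0,0,0,0,0],[0,0,0,0,0,0]]' && python3 -m inch '[[0,0,0,0,0,0],[0,0,0,0,0,0],[0,0,0,0,0,0],[0,0,0,0,0,0]]' 40 && python3 -m inch '[[0,-10,0,0,0,0],[0,-25,0,0,0,0],[0,-30,0,0,0,0],[0,-30,0,0,0,0],[0,-30,8,0,0,0],[0,-10,20,0,0,0],[0,0,20,0,0,0],[0,0,0,0,0,0]]'
python3 - <<'E'
from g import *; from b import *
s=show(); print(toc(s["tool_pos"]))
for n in("side","top","wrist"):
    d=r.snapshot(n); 
    if n=="wrist": d.update(pos=s["tool_pos"],rot=s["eef_rot"])
    np.savez(n+"6.npz",**d); 
    x0,y0,x1,y1={"side":(160,120,380,300),"top":(260,80,450,230),"wrist":(0,0,640,480)}[n]
    c=d["img"][y0:y1,x0:x1,::-1];f=3.3 if n!="wrist" else 1;cv2.imwrite(f"pics/{n}6.png",cv2.resize(c,None,fx=f,fy=f,interpolation=2))
E
```

```text
clock: 8.37
tool_pos: [0.6442, -0.0791, 0.0732]
eef_rot: [0.49, 0.51, -0.51, -0.49]
contact_force: [0.5, 0.0, -2.5]
opening: 0.148
clock: 8.7
tool_pos: [0.6446, -0.0791, 0.0735]
eef_rot: [0.49, 0.51, -0.51, -0.489]
contact_force: [0.3, 0.5, -0.2]
opening: 0.424
clock: 9.37
tool_pos: [0.5931, -0.0818, 0.2101]
eef_rot: [-0.49, -0.509, 0.511, 0.49]
contact_force: [-0.3, 0.6, 0.3]
opening: 0.45
 t 9.37 tcp [ 0.5931 -0.0818  0.2101] xdir 92.36 ytilt [-0.0017 -0.0014 -1.    ] q [ 0.28  0.71 -0.38  1.67  0.34  0.83  1.36] F [-0.3  0.6  0.3] M [ 0.04  0.06 -0.03] op 39.6
[[-70.51732898  -0.60561961]]
```

View pics/side6.png

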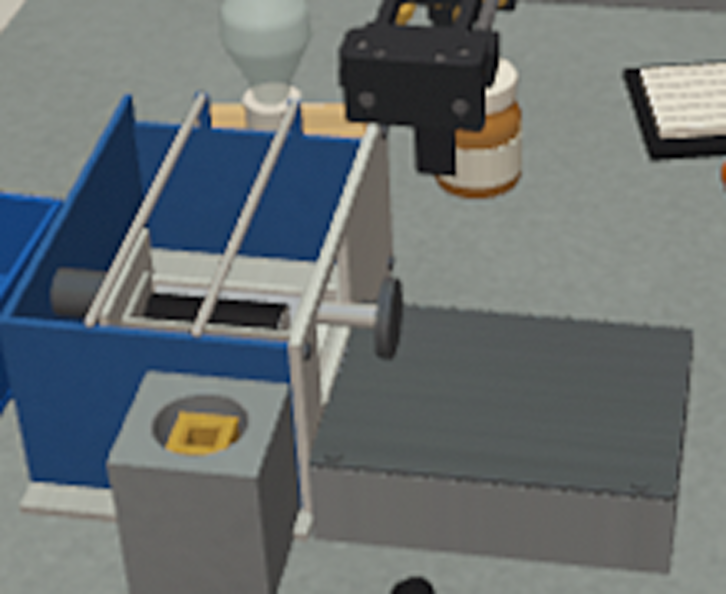

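View pics/wrist6.png

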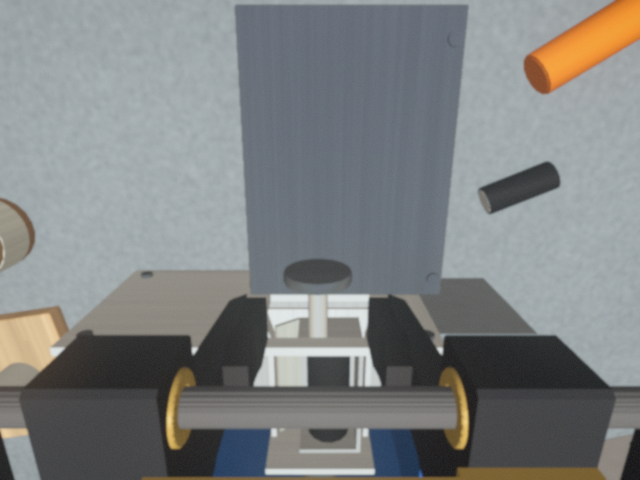

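Run:
```python
from b import *
for n in ("side6","wrist6","top6"):
    d=load(n+".npz");W=cloud(d,Tw(d) if "wrist" in n else None)
    C=np.stack([((W[...,:2]-O)@e)*1000,((W[...,:2]-O)@n_ if 0 else (W[...,:2]-O)@np.array([-e[1],e[0]]))*1000,W[...,2]*1000],-1)
    m=(C[...,0]>-60)&(C[...,0]<-10)&(abs(C[...,1])<40)&(C[...,2]>85)&(C[...,2]<117)
    P=C[m];print(n,len(P)); 
    if len(P): print(np.percentile(P,[1,5,50,95,99],axis=0).round(1))
    m=(C[...,0]>-30)&(C[...,0]<-8)&(abs(C[...,1])<15)&(C[...,2]>90)&(C[...,2]<101)
    if m.sum(): print("stem",np.percentile(C[m],[2,50,98],axis=0).round(1))
    m=(C[...,0]>70)&(C[...,0]<130)&(abs(C[...,1])<45)&(C[...,2]>85)&(C[...,2]<125)
    if m.sum():
        for h in (92,96,98,100,103,106,110): 
            q=C[m&(abs(C[...,2]-h)<1.5)]; print(h,np.percentile(q[:,0],[3,50,97]).round(1) if len(q) else 0,len(q))
```

```text
side6 204
[[-38.2 -22.8  85.6]
 [-38.1 -13.   86.7]
 [-33.3   5.6  97.1]
 [-12.1  21.7 113.2]
 [-10.4  23.8 114.1]]
stem [[-26.9  -4.1  90.3]
 [-17.5   3.3  95.9]
 [ -8.2   7.2  98.8]]
92 [ 77.2 111.1 119.9] 68
96 [ 75.2  97.1 119.3] 135
98 [ 76.9 107.9 119.6] 92
100 [ 75.8 118.5 119.8] 43
103 [118.3 119.5 121.5] 23
106 [118.3 119.3 122.5] 24
110 [118.  119.9 122.5] 45
wrist6 2071
[[-44.2 -24.1  85.5]
 [-44.  -20.9  87.9]
 [-42.4  -1.5 100.2]
 [-14.1  17.6 113.2]
 [-10.8  21.  113.9]]
stem [[-27.2  -8.   91.9]
 [-17.8  -1.5  95.6]
 [ -8.5   4.9  97.4]]
92 [ 91.7 106.5 114.2] 455
96 [ 87.8 107.  114.1] 854
98 [ 89.  112.3 114.1] 589
100 [112.1 113.3 128.6] 332
103 [112.2 113.4 128. ] 390
106 [112.1 113.3 114.3] 331
110 [112.3 115.3 118.3] 591
top6 16
[[-38.3 -24.7  94. ]
 [-38.2 -23.1  99.3]
 [-37.3 -10.  110.8]
 [-34.4   1.7 113.8]
 [-33.    2.8 114.5]]
92 [ 85.3 103.2 119.7] 4
96 [ 73.7  92.4 112.8] 13
98 [ 74.4  89.6 119. ] 15
100 [ 84.1 118.3 118.8] 5
103 [118.6 118.8 119. ] 2
106 [117.9 118.4 118.8] 2
110 [117.2 117.6 119.5] 3
```

Run:
```python
from b import *
d=load("top0.npz")
cr=np.array([(124,120),(162,113),(212,355),(172,362)])/6+[89.6,261.6]
P=ray(d,cr,.108);print("top",P.round(4),P.mean(0)); v=P[2]+P[3]-P[0]-P[1];print(np.degrees(np.arctan2(v[1],v[0])),np.linalg.norm(v)/2)
s=load("side0.npz")
cr=np.array([(178,102),(418,75),(430,98),(182,133)])/5+[289.6,364.6]
P=ray(s,cr,.108);print("side",P.round(4),P.mean(0)); v=P[0]+P[3]-P[1]-P[2];print(np.degrees(np.arctan2(v[1],v[0])),np.linalg.norm(v)/2)
# stand top corners in top view z=.04
cr=np.array([(105,158),(360,88),(413,345),(155,413)])/6+[89.6,261.6]
P=ray(d,cr,.04);print("stand",P.round(4),P.mean(0)); v=P[1]-P[2];print(np.degrees(np.arctan2(v[1],v[0])))
for n in ("top0","side0"):
    D=load(n+".npz");W=cloud(D);m=(W[...,0]>.36)&(W[...,0]<.52)&(W[...,1]>.2)&(W[...,1]<.38)&(W[...,2]>.1)&(W[...,2]<.116)
    Q=W[m];c,dd,ss=line(Q[:,:2]);print(n,len(Q),c,Q.min(0),Q.max(0),np.degrees(np.arctan2(dd[1],dd[0])),np.median(Q[:,2]))
```

```text
top [[0.472  0.3074 0.108 ]
 [0.4742 0.2969 0.108 ]
 [0.4072 0.2766 0.108 ]
 [0.405  0.2875 0.108 ]] [0.43958677 0.29212589 0.108     ]
-163.27534245326544 0.06993341819356406
side [[0.4729 0.3003 0.108 ]
 [0.4092 0.2795 0.108 ]
 [0.4052 0.2866 0.108 ]
 [0.4702 0.3101 0.108 ]] [0.43936926 0.29413643 0.108     ]
19.017565336188017 0.06806973014746287
stand [[0.4658 0.3417 0.04  ]
 [0.4889 0.2658 0.04  ]
 [0.4113 0.2433 0.04  ]
 [0.3896 0.3191 0.04  ]] [0.43889068 0.29250238 0.04      ]
16.179407082459917
top0 356 [0.4395715  0.29124166] [0.40659108 0.27633342 0.10009261] [0.47358337 0.30727833 0.11186955] -162.25071069961405 0.10713581490144924
side0 523 [0.43960376 0.29575448] [0.4055514  0.27869623 0.10012419] [0.47354775 0.310236   0.11179164] 17.973130056375854 0.10770098299146269
```

```bash
python3 sh.py .4395 .293 .2 107
```

```text
t 9.52 tcp [ 0.5969 -0.0812  0.2088] xdir 92.36 ytilt [ 0.0014  0.     -1.    ] q [ 0.28  0.71 -0.38  1.66  0.34  0.83  1.36] F [-0.7 -0.4  0.2] M [-0.    0.04  0.03] op 39.9
[380.3   8.6 141.9] [ 0.001 -0.256 -0.   ]
```

```bash
python3 -m inch '[[34.5,0,13,0,0,0],[34.5,0,13,0,0,0],[34.5,0,13,0,0,0],[34.5,0,13,0,0,0],[34.5,0,13,0,0,0],[34.5,0,13,0,0,0],[34.5,0,13,0,0,0],[34.5,0,13,0,0,0],[34.5,0,13,0,0,0],[34.5,0,13,0,0,0],[34.5,4,12,0,0,0]]' 60 && python3 -m inch '[[0,0,0,0,-0.12,0],[0,4,0,0,-0.12,0],[0,0,0,0,-0.016,0],[0,0,0,0,0,0],[0,0,0,0,0,0]]'; python3 sh.py .4395 .293 .2 107;python3 - <<'E'
from g import *; from b import *
s=show(); d=r.snapshot("wrist"); d.update(pos=s["tool_pos"],rot=s["eef_rot"]); np.savez("wrist7.npz",**d); cv2.imwrite("pics/wrist7.png",d["img"][:,:,::-1])
E
```

```text
clock: 10.43
tool_pos: [0.4387, 0.2951, 0.2045]
eef_rot: [0.489, 0.511, -0.51, -0.49]
contact_force: [0.0, 1.0, -0.5]
opening: 0.677
clock: 10.85
tool_pos: [0.4394, 0.2921, 0.2001]
eef_rot: [0.422, 0.568, -0.568, -0.422]
contact_force: [0.2, -0.1, 0.7]
opening: 0.679
 t 10.85 tcp [0.4394 0.2921 0.2001] xdir 106.8 ytilt [-0.e+00  3.e-04 -1.e+00] q [-0.43  0.64 -0.39  1.89  0.37  0.68  0.82] F [ 0.2 -0.1  0.7] M [0.05 0.01 0.03] op 59.9
[ 0.8  0.1 -0.4] [ 0.    -0.003  0.   ]
 t 10.85 tcp [0.4394 0.2921 0.2001] xdir 106.8 ytilt [-0.e+00  3.e-04 -1.e+00] q [-0.43  0.64 -0.39  1.89  0.37  0.68  0.82] F [ 0.2 -0.1  0.7] M [0.05 0.01 0.03] op 59.9
```

View pics/wrist7.png

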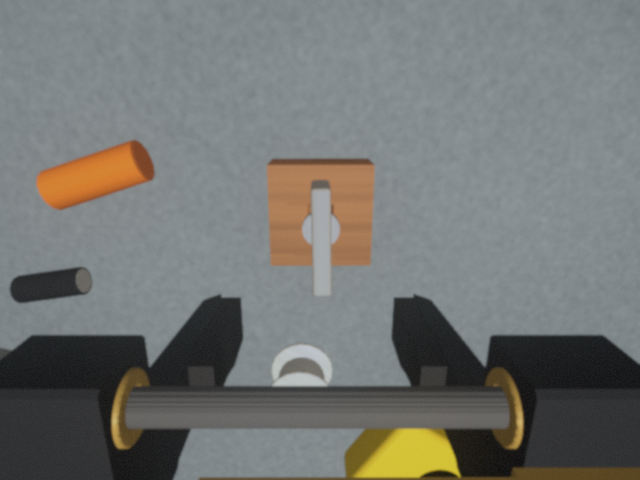

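Run:
```python
from b import *
d=load("wrist7.npz");T=Tw(d);g=cv2.cvtColor(d["img"],cv2.COLOR_RGB2GRAY).astype(float)
E=[]
for row in list(range(192,210))+list(range(252,290)):
    q=g[row,300:345];i=np.where(q>140)[0] ; i=i[(i>8)&(i<36)]; E.append(((i[0]+i[-1])/2+300,row))
P=ray(d,E,.108,T);c,dd,s=line(P[:,:2]);print(c,np.degrees(np.arctan2(dd[1]/dd[0],1)),s)
print(ray(d,[(320.7,187.5),(322,295.5)],.108,T),ray(d,[(320.7,187.5),(322,295.5)],.108,T).mean(0))
```

```text
[0.44045956 0.29469499] 17.551156282417253 [0.16322109 0.00196147]
[[0.4041607  0.28310674 0.108     ]
 [0.47045699 0.30427422 0.108     ]] [0.43730884 0.29369048 0.108     ]
```

```bash
python3 -m inch '[[1.2,25,0,0,-0.007,0],[0,25,0.8,0,0,0],[0,25,0,0,0,0],[0,25,0,0,0,0],[0,14,0,0,0,0],[0,5,0,0,0,0],[0,0,0,0,0,0],[0,0,0,0,0,0]]'; python3 sh.py .4387 .2935 .080 107.3
```

```text
clock: 11.57
tool_pos: [0.4382, 0.2933, 0.0818]
eef_rot: [0.419, 0.57, -0.569, -0.419]
contact_force: [0.5, 0.0, 0.4]
opening: 0.68
 t 11.57 tcp [0.4382 0.2933 0.0818] xdir 107.37 ytilt [ 8.e-04  5.e-04 -1.e+00] q [-0.52  0.82 -0.25  1.98  0.49  0.4   0.72] F [0.5 0.  0.4] M [0.02 0.03 0.  ] op 59.9
[ 0.   1.8 -0.6] [0.001 0.001 0.   ]
```

```bash
python3 -m inch '[[0,1,0,0,0,0],[0,0,0,0,0,0],[0,0,0,0,0,0],[0,0,0,0,0,0],[0,0,0,0,0,0],[0,0,0,0,0,0],[0,0,0,0,0,0]]' 3 45; python3 -c "
from g import *
show()"; python3 -m inch '[[0,-4,0,0,0,0],[0,-10,0,0,0,0],[0,-15,0,0,0,0],[0,-20,0,0,0,0],[0,-25,0,0,0,0],[0,-25,0,0,0,0],[0,-25,0,0,0,0],[0,0,0,0,0,0]]'
python3 - <<'E'
from g import *; from b import *
s=show()
for n in ("side","wrist"):
    d=r.snapshot(n); d.update(pos=s["tool_pos"],rot=s["eef_rot"]); np.savez(n+"8.npz",**d)
    im=d["img"][:,:,::-1]
    if n=="side": im=cv2.resize(im[300:470,250:470],None,fx=3.4,fy=3.4,interpolation=2)
    cv2.imwrite(f"pics/{n}8.png",im)
E
```

```text
clock: 12.15
tool_pos: [0.4377, 0.2932, 0.0803]
eef_rot: [0.418, 0.57, -0.57, -0.418]
contact_force: [1.4, -0.1, -0.5]
opening: 0.174
 t 12.15 tcp [0.4377 0.2932 0.0803] xdir 107.43 ytilt [ 2.e-04  2.e-04 -1.e+00] q [-0.53  0.82 -0.25  1.98  0.49  0.4   0.71] F [ 1.4 -0.1 -0.5] M [ 0.06 -0.    0.01] op 15.3
clock: 12.82
tool_pos: [0.4395, 0.2949, 0.2091]
eef_rot: [0.419, 0.573, -0.567, -0.418]
contact_force: [-0.2, -0.3, -1.8]
opening: 0.131
 t 12.82 tcp [0.4395 0.2949 0.2091] xdir 107.41 ytilt [ 0.0066  0.0055 -1.    ] q [-0.43  0.62 -0.4   1.89  0.37  0.69  0.83] F [-0.2 -0.3 -1.8] M [ 0.06 -0.08 -0.03] op 11.5
```

View pics/side8.png

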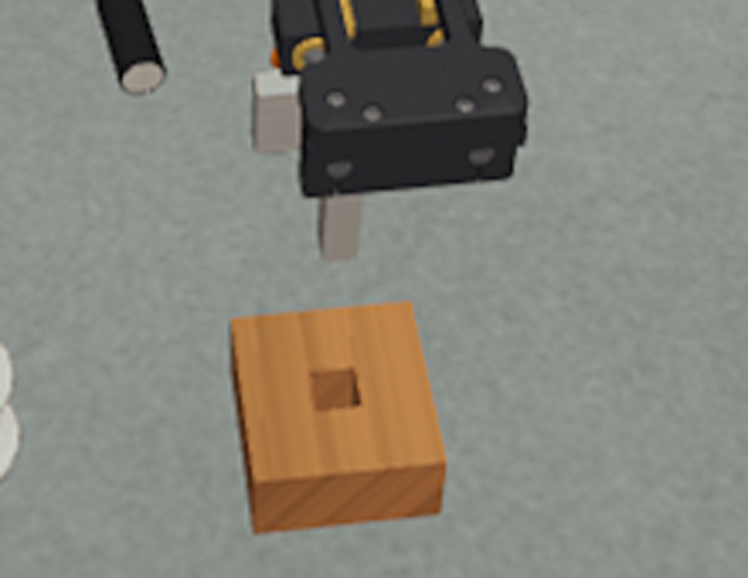

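View pics/wrist8.png

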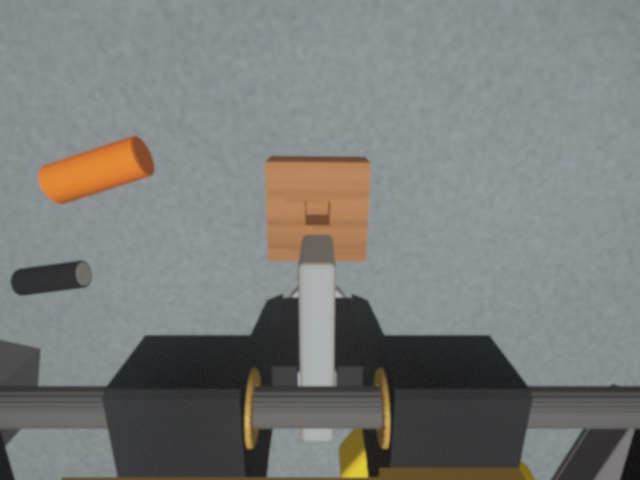

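Run:
```python
from b import *
d=load("wrist8.npz");Tc=d["tool_from_camera"]
w=cloud(d,Tc)*1000
for v in (240,255,266,280,300,330,360,375,433):
    print(v,w[v,317].round(1))
g=cv2.cvtColor(d["img"],cv2.COLOR_RGB2GRAY).astype(int)
print(g[232:272:2,317],g[424:446:1,317]); print(g[300,292:342]);
# top plane y_tool = yt
def rt(uv,yt):
    K=d["mtx"];c=np.array([(uv[0]-K[0,2])/K[0,0],(uv[1]-K[1,2])/K[1,1],1]);c=Tc[:3,:3]@c;o=Tc[:3,3];return (o+c*((yt/1000-o[1])/c[1]))*1000
for yt in (-28,-24,-32):print(yt,rt((317,263),yt),rt((317,440),yt))
```

```text
240 [-0.7 -1.4 34.3]
255 [ -0.7 -17.7  34.3]
266 [ -0.7 -25.2  33.4]
280 [ -0.7 -26.   28.9]
300 [ -0.7 -27.1  22.5]
330 [ -0.6 -26.9  11.5]
360 [ -0.6 -25.2  -1.2]
375 [ -0.6 -26.7  -6.1]
433 [ -0.6 -25.5 -31.8]
[138 124 102 102 101 100 100 100 102 100 100 102 102 101 100 116 151 171
 174 176] [109 110 107 117 140 162 172 175 176 175 175 175 174 176 173 172 164 153
 146 143 143 144]
[ 49  45  47  49  49  60  93 127 148 160 165 170 171 174 175 173 174 175
 175 175 176 176 176 177 176 176 177 175 175 175 176 175 176 175 176 176
 177 176 173 171 166 156 132  92  58  50  51  45  47  45]
-28 [ -0.67597975 -28.          35.45963241] [ -0.60109815 -28.         -32.56669158]
-24 [ -0.67164347 -24.          33.91088754] [ -0.5942203  -24.         -36.42432997]
-32 [ -0.68031602 -32.          37.00837729] [ -0.60797599 -32.         -28.70905319]
```

```bash
python3 sh.py .765 .0395 .235 107.4;python3 sh.py .765 .0395 .235 92.38
```

```text
t 12.92 tcp [0.4379 0.2932 0.2053] xdir 107.42 ytilt [ 0.0018  0.0012 -1.    ] q [-0.43  0.63 -0.4   1.89  0.37  0.69  0.83] F [ 0.8 -0.  -1.7] M [-0.02  0.05 -0.02] op 11.5
[-339.9  -29.4 -236.2] [0.002 0.    0.001]
 t 12.92 tcp [0.4379 0.2932 0.2053] xdir 107.42 ytilt [ 0.0018  0.0012 -1.    ] q [-0.43  0.63 -0.4   1.89  0.37  0.69  0.83] F [ 0.8 -0.  -1.7] M [-0.02  0.05 -0.02] op 11.5
[-339.9  -29.4 -236.2] [0.002 0.262 0.001]
```

```bash
python3 -m inch '[[0,-15,0,0,0,0],[-20,-14,-14,0,0,0],[-30,0,-21,0,0,0],[-30,0,-21,0,0,0],[-30,0,-21,0,0,0],[-30,0,-21,0,0,0],[-30,0,-21,0,0,0],[-30,0,-21,0,0,0],[-30,0,-21,0,0,0],[-30,0,-21,0,0,0],[-30,0,-21,0,0,0],[-30,0,-21,0,0,0]]' && python3 -m inch '[[-30,0,-20,0,0,0],[-20,0,-12,0,0,0],[0,0,0,0,0.1,0],[0,0,0,0,0.1,0],[0,0,0,0,0.062,0],[0,0,0,0,0,0],[0,0,0,0,0,0],[0,0,0,0,0,0],[0,0,0,0,0,0]]'; python3 sh.py .765 .0395 .235 92.38;  python3 - <<'E'
from g import *; from b import *
s=show()
for n in ("wrist","side","top"):
    d=r.snapshot(n); d.update(pos=s["tool_pos"],rot=s["eef_rot"]); np.savez(n+"9.npz",**d)
    im=d["img"][:,:,::-1]
    cv2.imwrite(f"pics/{n}9.png",im)
E
```

```text
clock: 13.92
tool_pos: [0.7472, 0.0531, 0.2309]
eef_rot: [-0.418, -0.569, 0.571, 0.419]
contact_force: [0.5, 0.4, -1.3]
opening: 0.135
clock: 14.67
tool_pos: [0.7924, 0.0168, 0.2326]
eef_rot: [-0.489, -0.51, 0.511, 0.489]
contact_force: [0.0, 0.2, -1.1]
opening: 0.134
 t 14.67 tcp [0.7924 0.0168 0.2326] xdir 92.5 ytilt [-1.e-03 -2.e-04 -1.e+00] q [ 0.05  0.98 -0.37  0.91  0.32  1.3   1.36] F [ 0.   0.2 -1.1] M [-0.01 -0.03  0.03] op 11.8
[23.9 -2.4 26.4] [-0.001  0.002 -0.   ]
 t 14.67 tcp [0.7924 0.0168 0.2326] xdir 92.5 ytilt [-1.e-03 -2.e-04 -1.e+00] q [ 0.05  0.98 -0.37  0.91  0.32  1.3   1.36] F [ 0.   0.2 -1.1] M [-0.01 -0.03  0.03] op 11.8
```

View pics/wrist9.png

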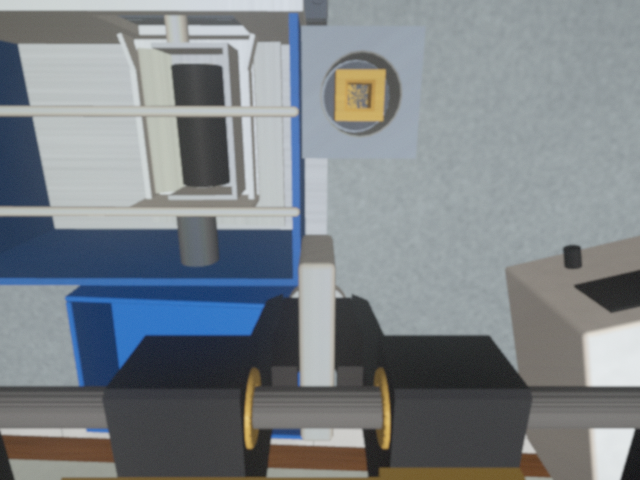

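View pics/side9.png

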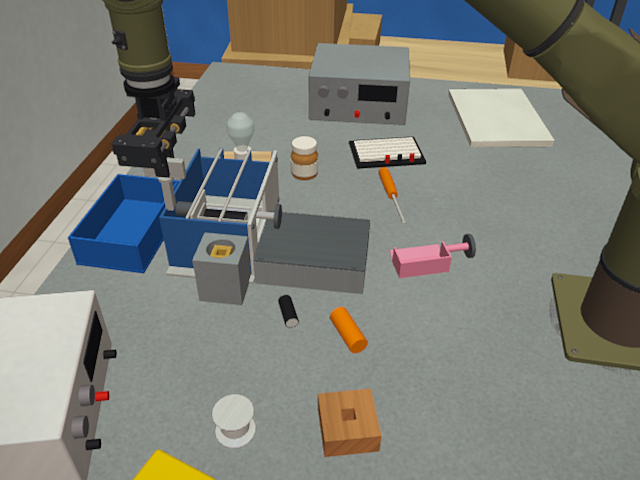

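Run:
```python
from b import *
for n in ("wrist9","top9"):
    d=load(n+".npz");hs=cv2.cvtColor(d["img"],cv2.COLOR_RGB2HSV);T=Tw(d) if "wrist" in n else None
    m=cv2.inRange(hs,(15,120,120),(35,255,255))
    M=np.zeros_like(m);M[(slice(60,130),slice(325,395)) if "wrist" in n else (slice(140,175),slice(258,292))]=255
    m&=M
    c=max(cv2.findContours(m,0,2)[0],key=cv2.contourArea);rc=cv2.minAreaRect(c);print(n,rc)
    ctr=ray(d,[rc[0]],.092,T);print(ctr.round(4),toc(ctr)); B=ray(d,cv2.boxPoints(rc),.092,T)[:,:2]
    v=B[1]-B[0];print(np.degrees(np.arctan2(v[1],v[0])),[np.linalg.norm(B[(i+1)%4]-B[i]).round(4) for i in range(4)])
    g=cv2.cvtColor(d["img"],cv2.COLOR_RGB2GRAY)
    x,y,w,h=cv2.boundingRect(c);print(x,y,w,h)
d=load("wrist9.npz");c=d["img"][40:150,300:420,::-1];cv2.imwrite("pics/sock.png",cv2.resize(c,None,fx=5,fy=5,interpolation=2))
```

```text
wrist9 ((360.0, 94.5), (49.0, 48.0), 90.0)
[[0.7022 0.0403 0.092 ]] [[ 43.5762381  116.89012047]]
92.55960974594807 [np.float64(0.0311), np.float64(0.0305), np.float64(0.0322), np.float64(0.0305)]
336 70 49 50Traceback (most recent call last):
  File "<stdin>", line 7, in <module>
ValueError: max() iterable argument is empty
```

```bash
python3 sh.py .703 .0404 .200 92.4
```

```text
t 14.82 tcp [0.7926 0.0168 0.2331] xdir 92.45 ytilt [-2.e-04  0.e+00 -1.e+00] q [ 0.05  0.98 -0.37  0.91  0.32  1.3   1.36] F [-0.5  0.2 -1.6] M [ 0.02 -0.02  0.01] op 11.2
[27.5 33.2 88.5] [-0.     0.001  0.   ]
```

```bash
python3 -m inch '[[4,0,14,0,0,0],[6,0,20,0,0,0],[6,0,20,0,0,0],[6,0,20,0,0,0],[5.5,3,14.5,0,0,0],[0,15,0,0,0,0],[0,15,0,0,0,0],[0,0,0,0,0,0],[0,0,0,0,0,0],[0,0,0,0,0,0]]'; python3 sh.py .703 .0404 .200 92.4;  python3 - <<'E'
from g import *; from b import *
s=show()
for n in ("side","top"):
    d=r.snapshot(n); d.update(pos=s["tool_pos"],rot=s["eef_rot"]); np.savez(n+"10.npz",**d)
    im=d["img"][:,:,::-1]; im=im[150:310,160:360] if n=="side" else im[70:220,220:420]
    cv2.imwrite(f"pics/{n}10.png",cv2.resize(im,None,fx=3.7,fy=3.7,interpolation=2))
E
```

```text
clock: 15.65
tool_pos: [0.7038, 0.0405, 0.2011]
eef_rot: [0.49, 0.511, -0.51, -0.489]
contact_force: [0.8, 0.1, -1.4]
opening: 0.127
 t 15.65 tcp [0.7038 0.0405 0.2011] xdir 92.41 ytilt [ 1.4e-03  4.0e-04 -1.0e+00] q [ 0.05  0.86 -0.37  1.32  0.33  1.02  1.24] F [ 0.8  0.1 -1.4] M [ 0.02 -0.05 -0.04] op 11.1
[-0.1  1.1  0.8] [0.001 0.    0.   ]
 t 15.65 tcp [0.7038 0.0405 0.2011] xdir 92.41 ytilt [ 1.4e-03  4.0e-04 -1.0e+00] q [ 0.05  0.86 -0.37  1.32  0.33  1.02  1.24] F [ 0.8  0.1 -1.4] M [ 0.02 -0.05 -0.04] op 11.1
```

View pics/side10.png

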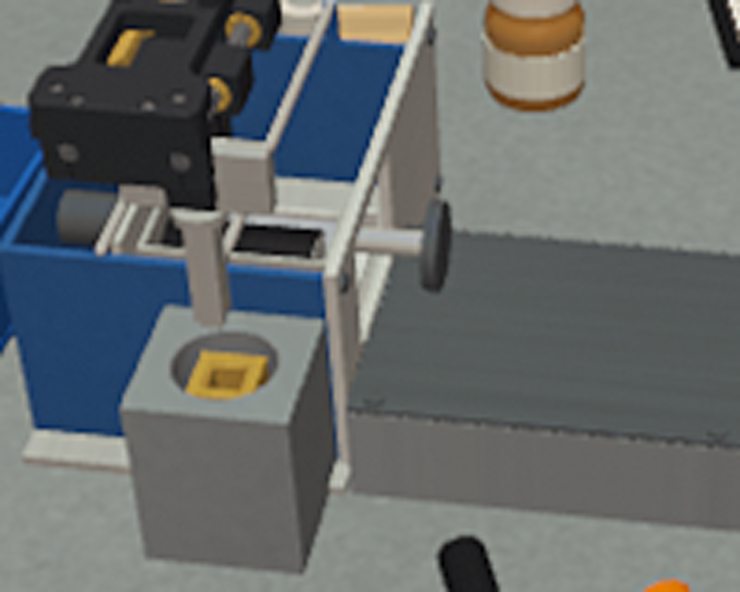

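View pics/top10.png

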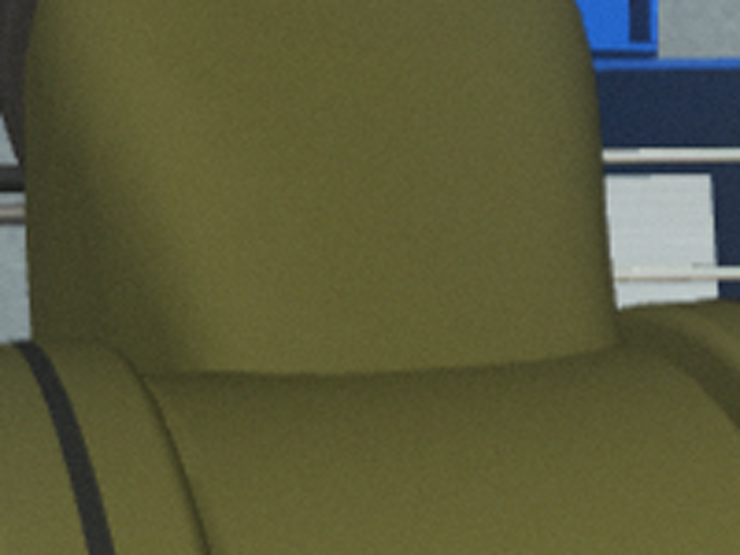

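Run:
```python
from b import *
d=load("side10.npz")
s=ray(d,[(228.5/3.7+159.6,376/3.7+149.6)],.092);print("sock",s)
for h in (.123,.125,.127): print(h,ray(d,[(210/3.7+159.6,320/3.7+149.6)],h)-s)
print(proj(d,[[.703,.0398,.092],[.703,.0398,.125],[.7038,.0398,.125]]))
im=d["img"][225:275,195:250,::-1];cv2.imwrite("pics/foot.png",cv2.resize(im,None,fx=12,fy=12,interpolation=2))
g=cv2.cvtColor(d["img"],cv2.COLOR_RGB2GRAY);print(g[234,205:230],g[228,205:230]);print(g[228:245,216])
```

```text
sock [[0.70271163 0.04024192 0.092     ]]
0.123 [[ 0.00698496 -0.00333044  0.031     ]]
0.125 [[ 0.00604816 -0.00103957  0.033     ]]
0.127 [[0.00511136 0.00125131 0.035     ]]
[[221.27440083 251.04123374]
 [219.44087258 236.68498776]
 [218.99767878 236.63173101]]
[150 149 149 149 150 150 150 133 125 125 125 126 126 127 122  92 104 125
 129 125 122 109 102 105  93] [ 63  63  61  62  61  54 111 128 127 125 125 127 126 129 101  84  84  70
  61  61  64  63  62  62  63]
[127 125 126 125 126 125 126 125 125 125 139 143 117  93  97  94 107]
```

View pics/foot.png

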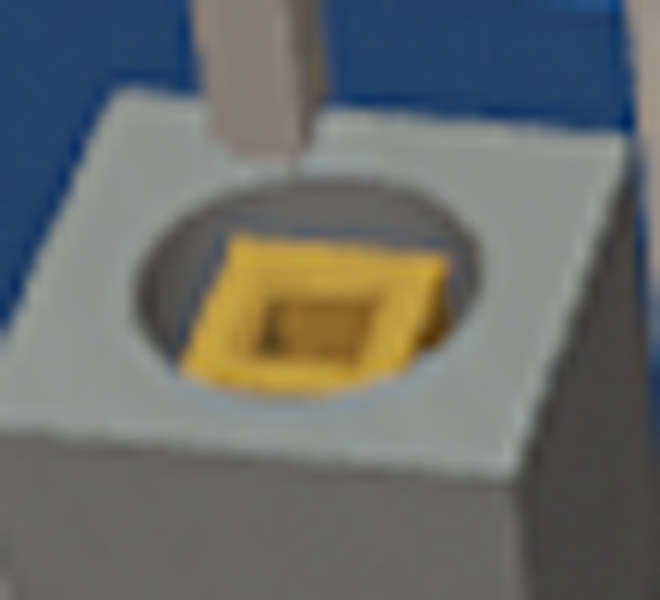

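```bash
cat > edge.py <<'E'
from b import *
def edges(n,r0,r1,ua,ub,thr=None):
    d=load(n);g=cv2.cvtColor(d["img"],cv2.COLOR_RGB2GRAY).astype(float);im=d["img"].astype(float)
    br=im[...,0]-im[...,2]  # warm vs blue
    out=[]
    for v in range(r0,r1): out.append((v,br[v,ua:ub].astype(int)))
    return d,br,out
d,br,o=edges("side10.npz",206,240,200,232)
for v,x in o[::2]: print(v,x)
E
python3 edge.py
```

```text
206 [11  9  7  9 12 10  7  7  7  7  5  3  1 -1  0 -1 -3  0 10 16 15 15 15 14
 15 15 15 15 15 14 15 15]
208 [ 9  8  9 10 12  9 11 11  9  8  8  8  8  8  8  8  8  9 10 10 12  3 -3  9
 13 15  6 -2 -2 -1  0  1]
210 [ 8  9 10 11  9  1  2 12 15 15 15 14 14 13 13 15 15 16 15 13 10  0 13 11
 16 16 -3 -4 -4 -3 -4 -4]
212 [ 8 11 11 11  6 -1 -2 -4  0 11 14 15 15 14 14 15 14 13 11 11  4 16  9 15
 16  4 -2  0  1 -1  0  1]
214 [10 11 12  8  2  0 -1 -1  0 10 15 16 14 15 15 15 15 14 12 10 16  6 13 17
  8 -1  0  0  0  1  1  0]
216 [ 8  8  8  8  5  3  1  1  1  6 14 15 15 15 15 15 16 15 12  9  8 15 17  9
  0 -1  2  1 -1 -1  1  2]
218 [28 25 25 24 22 21 19 17 17 16 16 16 14 14 14 15 15 14 11  9 14 17  9  7
  6  5  6  6  4  3  2  1]
220 [-119 -119 -106 -102 -102  -85  -80  -63  -58  -64  -17   15   17   15
   16   14   15   16   13   12   15    2   19   26   25   24   24   24
   20   19   17   16]
222 [ -69  -67  -69  -66  -73  -75  -74  -74  -81  -91  -31   11   18   16
   15   15   14   15   14   13   21  -85 -124 -120 -106  -99 -101 -102
  -84  -79  -63  -56]
224 [-71 -70 -71 -69 -70 -71 -70 -72 -72 -7
[... 336 characters left out ...]
 -71 -70 -72 -72 -72 -72]
230 [-70 -72 -69 -70 -72 -72 -72 -72 -72 -73 -80 -38  11  18  15  15  15  15
  15  14  13  20 -40 -78 -73 -71 -71 -70 -70 -71 -71 -70]
232 [-71 -72 -73 -78 -50 -31 -28 -40 -47 -58 -70 -43   7  18  16  14  15  15
  15  14  12  19 -27 -72 -75 -73 -72 -72 -72 -73 -73 -71]
234 [-73 -73 -78 -36  -3   1   0  -1  -1  -1  -1  -2  10  17  15  15  15  15
  15  15  14   1 -15 -16 -14 -12 -22 -30 -29 -39 -46 -58]
236 [-73 -77 -36  -4  -1  -3  -3  -4  -4  -5  -5  -6   5  13  15  15  15  15
  15  16  14  -3  -5  -4  -3  -1  -2  -2  -2  -2  -1  -1]
238 [-76 -58  -6  -1  -5  -4  -3  -3  -3  -3  -4  -5  -5  -5   1   3   6   7
   6   7  -4  -9  -7  -6  -6  -5  -4  -4  -3  -4  -4  -4]
```

```bash
python3 -m inch '[[0.4,4,2.8,0,0,0],[0,6,0,0,0,0],[0,6,0,0,0,0],[0,0,0,0,0,0],[0,0,0,0,0,0],[0,0,0,0,0,0]]'
python3 - <<'E'
from g import *; from b import *
s=show()
d=r.snapshot("side"); np.savez("side11.npz",**d)
im=d["img"][225:275,195:250,::-1];cv2.imwrite("pics/foot2.png",cv2.resize(im,None,fx=12,fy=12,interpolation=2))
E
```

```text
clock: 16.25
tool_pos: [0.7004, 0.0408, 0.1841]
eef_rot: [0.489, 0.51, -0.51, -0.489]
contact_force: [0.1, -0.5, -1.2]
opening: 0.133
 t 16.25 tcp [0.7004 0.0408 0.1841] xdir 92.42 ytilt [-0.e+00  1.e-04 -1.e+00] q [ 0.05  0.87 -0.37  1.35  0.34  0.98  1.23] F [ 0.1 -0.5 -1.2] M [-0.01 -0.02 -0.01] op 11.7
```

View pics/foot2.png

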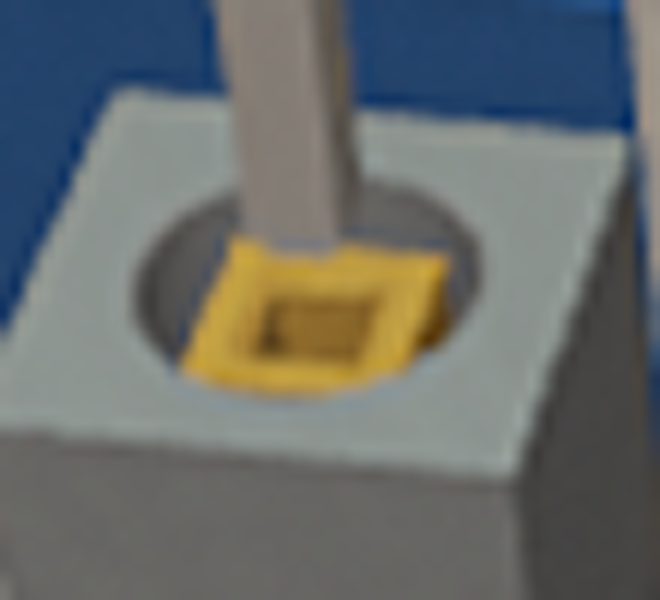

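```bash
python3 -m inch '[[0.6,5,0.5,0,0,0],[0,5,0,0,0,0],[0,5,0,0,0,0],[0,3,0,0,0,0],[0,3,0,0,0,0],[0,0,0,0,0,0],[0,0,0,0,0,0]]'
python3 - <<'E'
from g import *; from b import *
s=show()
d=r.snapshot("side"); np.savez("side12.npz",**d)
im=d["img"][225:275,195:250,::-1];cv2.imwrite("pics/foot3.png",cv2.resize(im,None,fx=12,fy=12,interpolation=2))
E
```

```text
clock: 16.88
tool_pos: [0.6999, 0.0414, 0.1634]
eef_rot: [0.489, 0.511, -0.51, -0.489]
contact_force: [-1.4, -0.6, 2.0]
opening: 0.131
 t 16.88 tcp [0.6999 0.0414 0.1634] xdir 92.42 ytilt [ 3.e-04  1.e-04 -1.e+00] q [ 0.05  0.89 -0.36  1.37  0.35  0.94  1.22] F [-1.4 -0.6  2. ] M [-0.01  0.22  0.03] op 11.5
```

View pics/foot3.png

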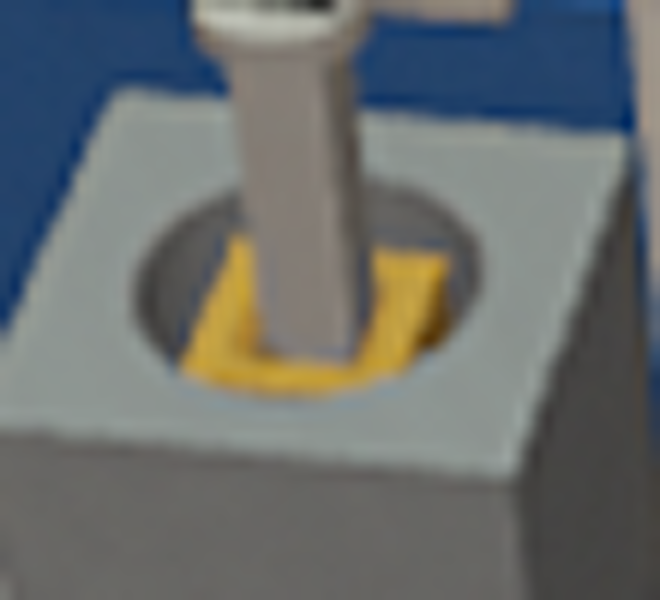

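```bash
python3 -m inch '[[0,0,0.8,0,0,0],[0,3,0,0,0,0],[0,3,0,0,0,0],[0,0,0,0,0,0],[0,0,0,0,0,0]]'; python3 -c "
from g import *
show()"
```

```text
clock: 17.35
tool_pos: [0.6996, 0.0414, 0.1567]
eef_rot: [0.49, 0.511, -0.51, -0.489]
contact_force: [3.2, 0.5, -3.3]
opening: 0.128
 t 17.35 tcp [0.6996 0.0414 0.1567] xdir 92.42 ytilt [ 1.3e-03  4.0e-04 -1.0e+00] q [ 0.05  0.9  -0.36  1.38  0.35  0.93  1.21] F [ 3.2  0.5 -3.3] M [ 0.11 -0.91 -0.09] op 11.2
```

```bash
python3 -m inch '[[0,0,-0.6,0,0,0],[0,2,0,0,0,0],[0,3,0,0,0,0],[0,0,0,0,0,0],[0,0,0,0,0,0]]'; python3 -c "
from g import *
show()";python3 -m inch '[[0,3,0,0,0,0],[0,2,0,0,0,0],[0,0,0,0,0,0],[0,0,0,0,0,0]]'; python3 -c "
from g import *
show()"
```

```text
clock: 17.77
tool_pos: [0.6998, 0.0414, 0.1518]
eef_rot: [0.489, 0.511, -0.51, -0.489]
contact_force: [3.4, -0.0, -3.6]
opening: 0.134
 t 17.77 tcp [0.6998 0.0414 0.1518] xdir 92.42 ytilt [ 3.e-04  2.e-04 -1.e+00] q [ 0.05  0.91 -0.36  1.38  0.36  0.92  1.21] F [ 3.4 -0.  -3.6] M [ 0.14 -0.91 -0.03] op 11.8
clock: 18.1
tool_pos: [0.6998, 0.0414, 0.147]
eef_rot: [0.489, 0.511, -0.51, -0.489]
contact_force: [3.1, 0.1, -3.4]
opening: 0.134
 t 18.1 tcp [0.6998 0.0414 0.147 ] xdir 92.42 ytilt [ 4.e-04  2.e-04 -1.e+00] q [ 0.05  0.91 -0.36  1.38  0.36  0.91  1.21] F [ 3.1  0.1 -3.4] M [ 0.06 -1.04 -0.  ] op 11.8
```

```bash
python3 -m inch '[[0,2,-0.7,0,0,0],[0,1.5,0,0,0,0],[0,0,0,0,0,0],[0,0,0,0,0,0]]'; python3 -c "
from g import *
show()";python3 -m inch '[[0,1.5,0,0,0,0],[0,1,0,0,0,0],[0,0,0,0,0,0],[0,0,0,0,0,0]]'
python3 - <<'E'
from g import *; from b import *
s=show()
d=r.snapshot("side"); np.savez("side13.npz",**d)
im=d["img"][150:310,160:360,::-1];cv2.imwrite("pics/side13.png",cv2.resize(im,None,fx=3.7,fy=3.7,interpolation=2))
E
```

```text
clock: 18.43
tool_pos: [0.7, 0.0414, 0.1434]
eef_rot: [-0.489, -0.51, 0.511, 0.489]
contact_force: [2.8, 0.5, -2.8]
opening: 0.129
 t 18.43 tcp [0.7    0.0414 0.1434] xdir 92.42 ytilt [-6.e-04 -0.e+00 -1.e+00] q [ 0.05  0.92 -0.36  1.38  0.36  0.91  1.21] F [ 2.8  0.5 -2.8] M [ 0.08 -0.81  0.05] op 11.4
clock: 18.77
tool_pos: [0.7003, 0.0415, 0.1415]
eef_rot: [0.489, 0.51, -0.51, -0.489]
contact_force: [1.4, -0.1, 2.8]
opening: 0.131
 t 18.77 tcp [0.7003 0.0415 0.1415] xdir 92.42 ytilt [ 1.e-04  1.e-04 -1.e+00] q [ 0.05  0.92 -0.36  1.38  0.36  0.9   1.21] F [ 1.4 -0.1  2.8] M [ 0.05 -0.37 -0.05] op 11.6
```

View pics/side13.png

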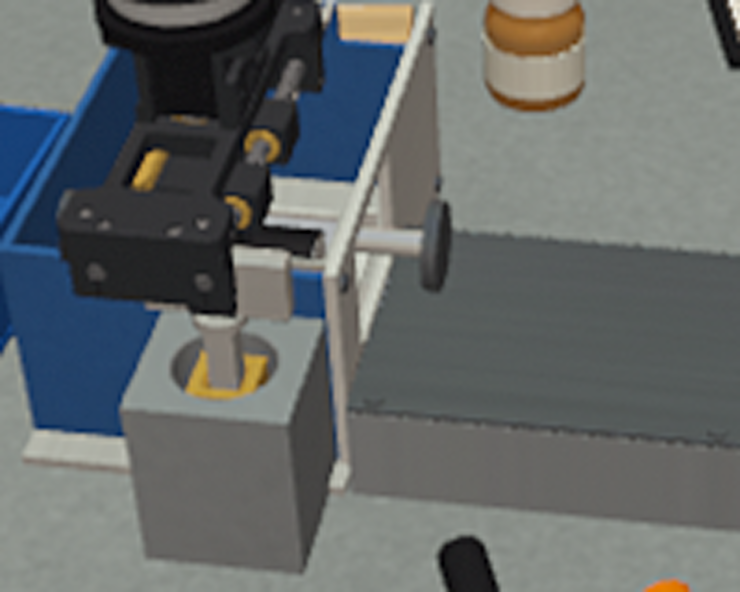

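```bash
python3 -m inch '[[0.18,0,-0.07,0,0.06,0],[0.18,0,-0.07,0,0.06,0],[0.18,0,-0.07,0,0.06,0],[0.18,0,-0.07,0,0.06,0],[0.18,0,-0.07,0,0.06,0],[0.18,0,-0.07,0,0.06,0]]';python3 - <<'E'
from g import *; from b import *
s=show()
d=r.snapshot("side"); np.savez("side14.npz",**d)
im=d["img"][150:310,160:360,::-1];cv2.imwrite("pics/side14.png",cv2.resize(im,None,fx=3.7,fy=3.7,interpolation=2))
E
```

```text
clock: 19.32
tool_pos: [0.7011, 0.0416, 0.1415]
eef_rot: [0.574, 0.414, -0.414, -0.573]
contact_force: [2.0, -2.1, 2.3]
opening: 0.134
 t 19.32 tcp [0.7011 0.0416 0.1415] xdir 71.62 ytilt [ 6.0e-04 -1.1e-03 -1.0e+00] q [-0.    0.91 -0.26  1.38  0.27  0.88  0.92] F [ 2.  -2.1  2.3] M [-0.32 -0.5   0.12] op 11.8
```

View pics/side14.png

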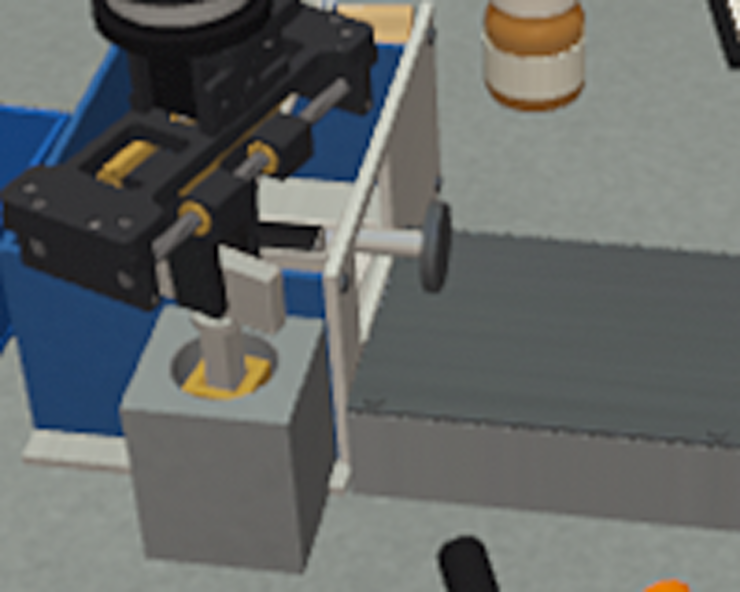

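```bash
python3 -m inch '[[0.18,0,-0.07,0,0.06,0],[0.18,0,-0.07,0,0.06,0],[0.18,0,-0.07,0,0.06,0],[0.18,0,-0.07,0,0.06,0],[0.18,0,-0.07,0,0.06,0],[0.18,0,-0.07,0,0.06,0],[0.18,0,-0.07,0,0.06,0],[0.18,0,-0.07,0,0.06,0],[0.18,0,-0.07,0,0.06,0],[0.18,0,-0.07,0,0.06,0]]';python3 - <<'E'
from g import *; from b import *
s=show()
d=r.snapshot("side"); np.savez("side15.npz",**d)
im=d["img"][150:310,160:360,::-1];cv2.imwrite("pics/side15.png",cv2.resize(im,None,fx=3.7,fy=3.7,interpolation=2))
E
```

```text
clock: 20.2
tool_pos: [0.7019, 0.0428, 0.1415]
eef_rot: [0.67, 0.226, -0.227, -0.67]
contact_force: [0.4, -1.2, 2.4]
opening: 0.134
 t 20.2 tcp [0.7019 0.0428 0.1415] xdir 37.33 ytilt [-9.e-04 -1.e-03 -1.e+00] q [-0.08  0.9  -0.1   1.38  0.1   0.86  0.44] F [ 0.4 -1.2  2.4] M [-0.38  0.02  0.11] op 11.8
```

View pics/side15.png

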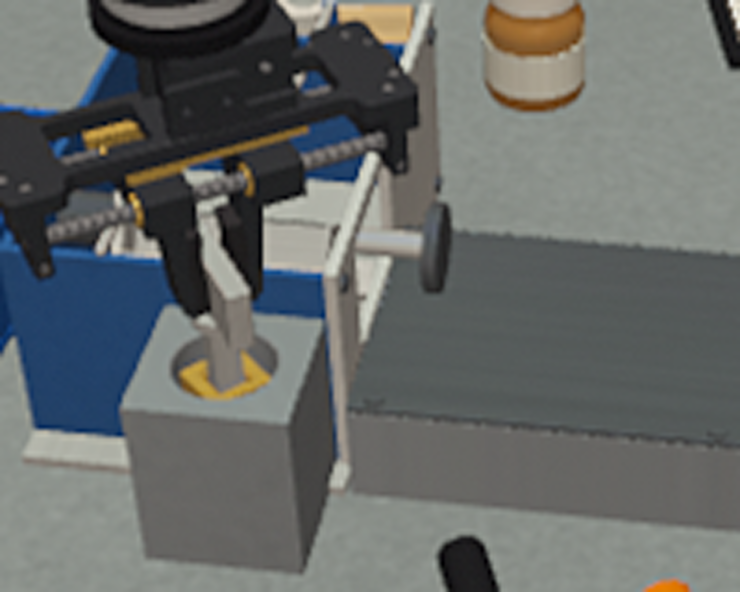

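```bash
python3 -m inch '[[0.18,0,-0.07,0,0.06,0],[0.18,0,-0.07,0,0.06,0],[0.18,0,-0.07,0,0.06,0],[0.18,0,-0.07,0,0.06,0],[0.15,0,-0.07,0,0.05,0],[0.15,0,-0.07,0,0.05,0],[0.1,0,0,0,0.04,0],[0,0,0,0,0,0]]';python3 -c "
from g import *
show()"; python3 -m inch '[[0,0,0,0,0.05,0],[0,0,0,0,0.04,0],[0,0,0,0,0,0],[0,0,0,0,0,0],[0,0,0,0,0,0]]';python3 - <<'E'
from g import *; from b import *
s=show()
d=r.snapshot("side"); np.savez("side16.npz",**d)
im=d["img"][150:310,160:360,::-1];cv2.imwrite("pics/side16.png",cv2.resize(im,None,fx=3.7,fy=3.7,interpolation=2))
E
```

```text
clock: 20.92
tool_pos: [0.7028, 0.0433, 0.1415]
eef_rot: [0.701, 0.096, -0.097, -0.7]
contact_force: [-0.4, -0.4, 5.2]
opening: 0.134
 t 20.92 tcp [0.7028 0.0433 0.1415] xdir 15.69 ytilt [-1.7e-03 -7.0e-04 -1.0e+00] q [-0.13  0.91  0.01  1.38 -0.01  0.85  0.15] F [-0.4 -0.4  5.2] M [-0.3   0.27  0.08] op 11.8
clock: 21.33
tool_pos: [0.703, 0.0434, 0.1415]
eef_rot: [0.704, 0.065, -0.066, -0.704]
contact_force: [-0.2, -0.7, 5.2]
opening: 0.132
 t 21.33 tcp [0.703  0.0434 0.1415] xdir 10.64 ytilt [-1.2e-03 -4.0e-04 -1.0e+00] q [-0.14  0.91  0.03  1.38 -0.03  0.85  0.08] F [-0.2 -0.7  5.2] M [-0.35  0.24  0.18] op 11.7
```

View pics/side16.png

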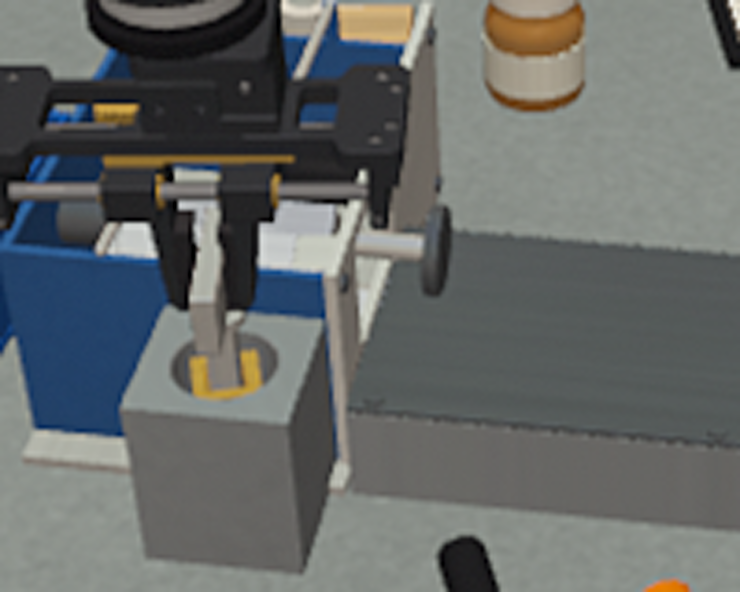

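```bash
python3 -m inch '[[0,0,0,0,0.04,0],[0,0,0,0,0.03,0],[0,0,0,0,0,0],[0,0,0,0,0,0]]';python3 -c "
from g import *
show()"; python3 -m inch '[[0,0,0,0,0.03,0],[0,0,0,0,0.02,0],[0,0,0,0,0,0],[0,0,0,0,0,0]]';python3 -c "
from g import *
show()"
```

```text
clock: 21.72
tool_pos: [0.7031, 0.0434, 0.1415]
eef_rot: [0.706, 0.041, -0.041, -0.706]
contact_force: [-0.6, -1.3, 4.8]
opening: 0.128
 t 21.72 tcp [0.7031 0.0434 0.1415] xdir 6.63 ytilt [-1.e-03 -3.e-04 -1.e+00] q [-0.15  0.91  0.05  1.38 -0.05  0.85  0.03] F [-0.6 -1.3  4.8] M [-0.3   0.21  0.16] op 11.3
clock: 22.05
tool_pos: [0.7032, 0.0434, 0.1415]
eef_rot: [0.707, 0.023, -0.024, -0.707]
contact_force: [-0.4, -1.2, 4.4]
opening: 0.134
 t 22.05 tcp [0.7032 0.0434 0.1415] xdir 3.77 ytilt [-8.e-04 -2.e-04 -1.e+00] q [-0.16  0.91  0.06  1.38 -0.06  0.85 -0.01] F [-0.4 -1.2  4.4] M [-0.29  0.16  0.14] op 11.8
```

Run:
```python
from g import *; from b import *
s=show()
for n in ("side","wrist"):
    d=r.snapshot(n); np.savez(n+"17.npz",**d,pos=s["tool_pos"],rot=s["eef_rot"])
    im=d["img"][:,:,::-1]
    if n=="side": cv2.imwrite("pics/side17b.png",cv2.resize(im[205:275,185:260],None,fx=8,fy=8,interpolation=2)); im=cv2.resize(im[150:310,160:360],None,fx=3.7,fy=3.7,interpolation=2)
    cv2.imwrite(f"pics/{n}17.png",im)
```

```text
t 22.05 tcp [0.7032 0.0434 0.1415] xdir 3.77 ytilt [-8.e-04 -2.e-04 -1.e+00] q [-0.16  0.91  0.06  1.38 -0.06  0.85 -0.01] F [-0.4 -1.2  4.4] M [-0.29  0.16  0.14] op 11.8
```

View pics/side17b.png

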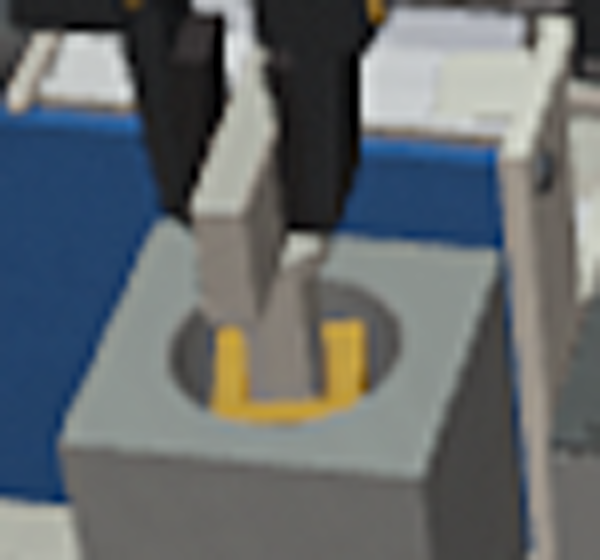

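View pics/wrist17.png

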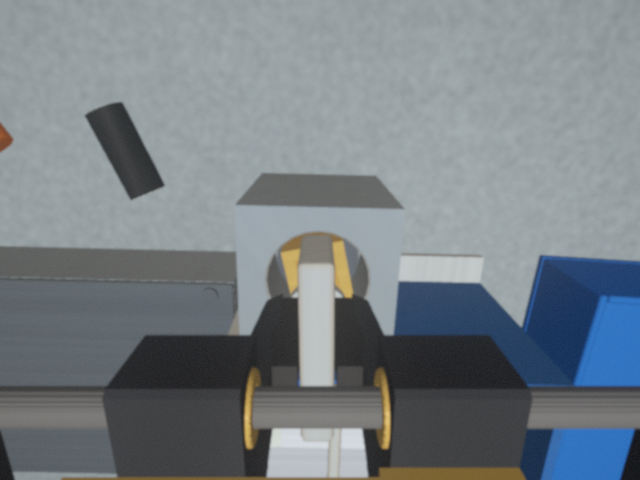

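```bash
python3 -m inch '[[0,0,0,0,0.03,0],[0,0,0,0,0.03,0],[0,0,0,0,0,0],[0,0,0,0,0,0],[0,0,0,0,0,0]]';python3 -c "
from g import *
show()"
```

```text
clock: 22.57
tool_pos: [0.7032, 0.0435, 0.1415]
eef_rot: [0.707, 0.002, -0.002, -0.707]
contact_force: [-1.0, -1.5, 5.4]
opening: 0.129
 t 22.57 tcp [0.7032 0.0435 0.1415] xdir 0.32 ytilt [-6.e-04 -4.e-04 -1.e+00] q [-0.17  0.91  0.08  1.38 -0.08  0.85 -0.06] F [-1.  -1.5  5.4] M [-0.33  0.15  0.53] op 11.4
```

```bash
python3 -m inch '[[0,0,0,0,-0.04,0],[0,-0.3,0,0,0,0],[0,0,0,0,0,0]]' && python3 -m inch '[[0,0,0,0,0,0],[0,0,0,0,0,0],[0,0,0,0,0,0],[0,0,0,0,0,0],[0,0,0,0,0,0]]' 45 && python3 -m inch '[[0,-5,0,0,0,0],[0,-15,0,0,0,0],[0,-25,0,0,0,0],[0,-30,0,0,0,0],[0,-30,0,0,0,0],[0,-20,0,0,0,0],[0,0,0,0,0,0]]'
python3 - <<'E'
from g import *; from b import *
s=show()
for n in ("side","wrist","top"):
    d=r.snapshot(n); np.savez(n+"18.npz",**d,pos=s["tool_pos"],rot=s["eef_rot"])
    im=d["img"][:,:,::-1]
    if n=="side": im=cv2.resize(im[150:310,160:360],None,fx=3.7,fy=3.7,interpolation=2)
    cv2.imwrite(f"pics/{n}18.png",im)
E
```

```text
clock: 22.82
tool_pos: [0.7032, 0.0435, 0.1415]
eef_rot: [0.707, 0.015, -0.015, -0.707]
contact_force: [0.4, -0.7, 4.5]
opening: 0.128
clock: 23.23
tool_pos: [0.7032, 0.0439, 0.1411]
eef_rot: [-0.707, -0.015, 0.016, 0.707]
contact_force: [-0.2, -0.3, 0.9]
opening: 0.48
clock: 23.82
tool_pos: [0.7065, 0.0437, 0.2727]
eef_rot: [-0.707, -0.019, 0.011, 0.707]
contact_force: [0.5, -0.4, 0.9]
opening: 0.51
 t 23.82 tcp [0.7065 0.0437 0.2727] xdir 2.45 ytilt [ 0.0104  0.001  -0.9999] q [-0.17  0.77  0.09  1.26 -0.07  1.1  -0.03] F [ 0.5 -0.4  0.9] M [-0.08  0.02 -0.03] op 45.0
```

View pics/side18.png

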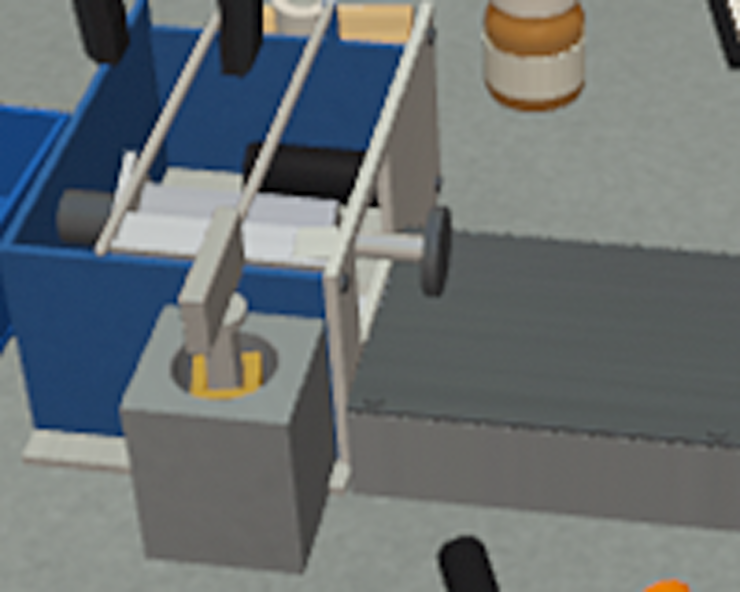

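View pics/wrist18.png

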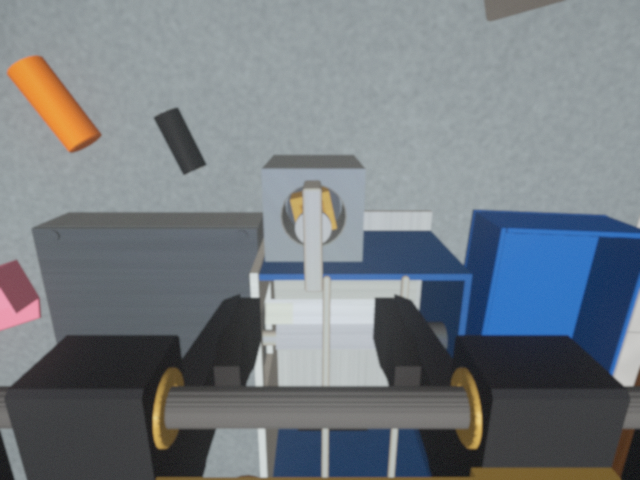

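```bash
python3 -m inch '[[0,-30,0,0,0,0],[0,-20,0,0,0,0],[0,0,-30,0,0,0],[0,0,-40,0,0,0],[0,0,-40,0,0,0],[0,0,-40,0,0,0],[-20,0,-30,0,0,0],[-30,0,-20,0,0,0],[-30,0,0,0,0,0],[-30,0,0,0,0,0],[0,0,0,0,0,0],[0,0,0,0,0,0]]'
python3 - <<'E'
from g import *; from b import *
s=show()
for n in ("side","top"):
    d=r.snapshot(n); np.savez(n+"19.npz",**d)
    im=d["img"][:,:,::-1]
    cv2.imwrite(f"pics/{n}19.png",im)
E
```

```text
clock: 24.97
tool_pos: [0.5999, -0.1611, 0.3152]
eef_rot: [-0.707, -0.013, 0.016, 0.707]
contact_force: [1.7, -0.9, -0.1]
opening: 0.512
 t 24.97 tcp [ 0.5999 -0.1611  0.3152] xdir 2.38 ytilt [-4.2e-03  9.0e-04 -1.0e+00] q [ 0.15  0.61  0.07  1.48 -0.05  1.06  0.27] F [ 1.7 -0.9 -0.1] M [-0.01  0.03  0.05] op 45.1
```

View pics/top19.png

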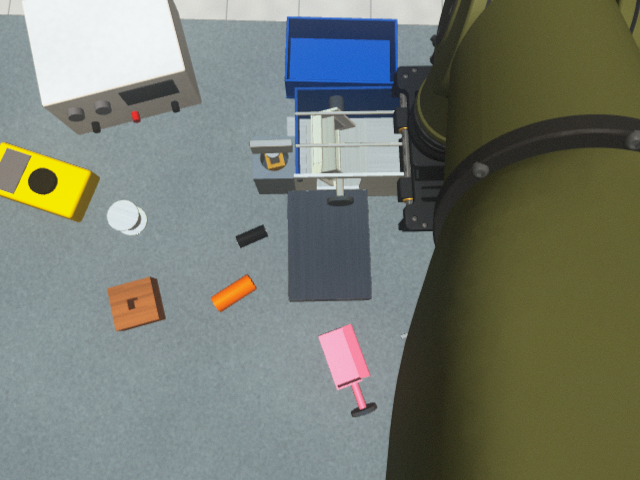

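View pics/side19.png

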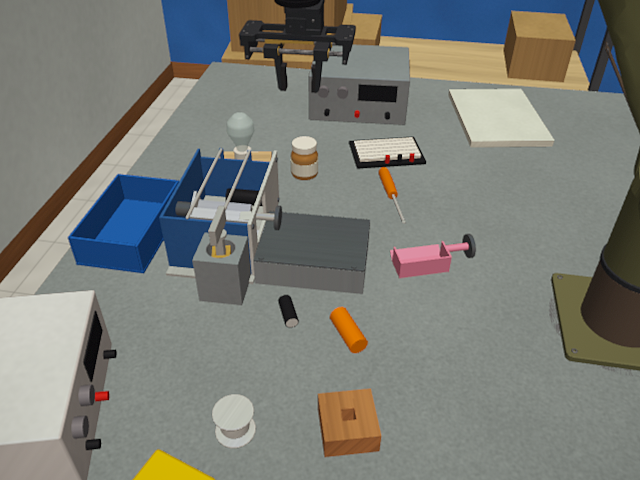

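Run:
```python
from b import *
d=load("side19.npz");W=cloud(d);g=cv2.cvtColor(d["img"],cv2.COLOR_RGB2GRAY)
C=np.stack([((W[...,:2]-O)@e)*1000,((W[...,:2]-O)@np.array([-e[1],e[0]]))*1000,W[...,2]*1000],-1)
m=np.zeros(g.shape,bool);m[186:206,222:262]=True
m&=(g<50)&(C[...,1]<-20)
print(m.sum(),np.percentile(C[m],[2,20,50,80,98],axis=0).round(1))
m=(C[...,0]>-60)&(C[...,0]<-10)&(abs(C[...,1])<40)&(C[...,2]>65)&(C[...,2]<117)
print("disc",np.percentile(C[m],[2,50,98],axis=0).round(1))
for v,u in ((210,212),(216,215),(211,235),(203,230),(205,215),(217,205),(200,225)): print((u,v),C[v,u].round(0),d["img"][v,u])
im=d["img"][170:280,170:290,::-1];cv2.imwrite("pics/fin.png",cv2.resize(im,None,fx=5.4,fy=5.4,interpolation=2))
# boat tipped top: fit plane to +y wall region in top view
t=load("top19.npz");im=t["img"][80:215,240:400,::-1];cv2.imwrite("pics/fint.png",cv2.resize(im,None,fx=4.4,fy=4.4,interpolation=2))
```

```text
381 [[  37.8 -149.9   18.6]
 [  49.3 -139.5   26.7]
 [  67.2 -131.    35.1]
 [  85.7 -126.7   39.8]
 [ 105.6 -123.5   42.5]]
disc [[-38.5 -20.8  69.5]
 [-34.5   5.2  92.2]
 [-11.5  23.  110.5]]
(212, 210) [ 81.  36. 119.] [195 198 198]
(215, 216) [ 48. 114. 168.] [166 169 158]
(235, 211) [ 38.  30. 117.] [187 190 193]
(230, 203) [ 52.  12. 121.] [166 170 176]
(215, 205) [ 81.  16. 116.] [171 175 179]
(205, 217) [ 92.  48. 110.] [186 189 187]
(225, 200) [ 107. -124.   24.] [118 120 111]
```

View pics/fin.png

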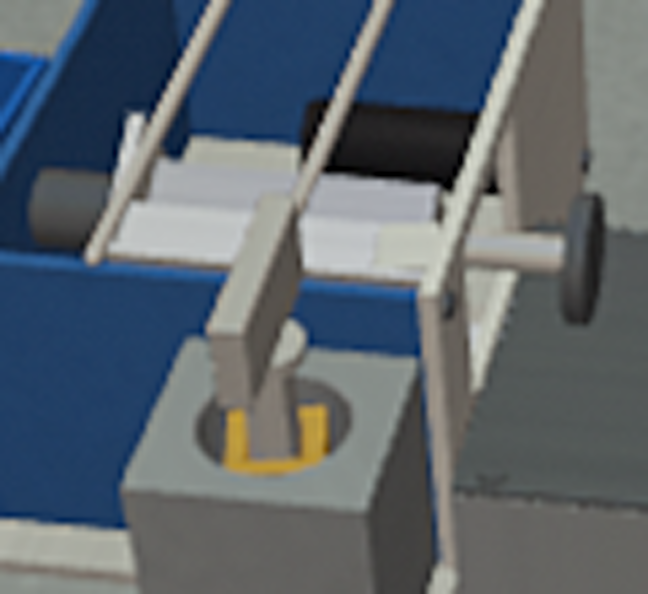

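View pics/fint.png

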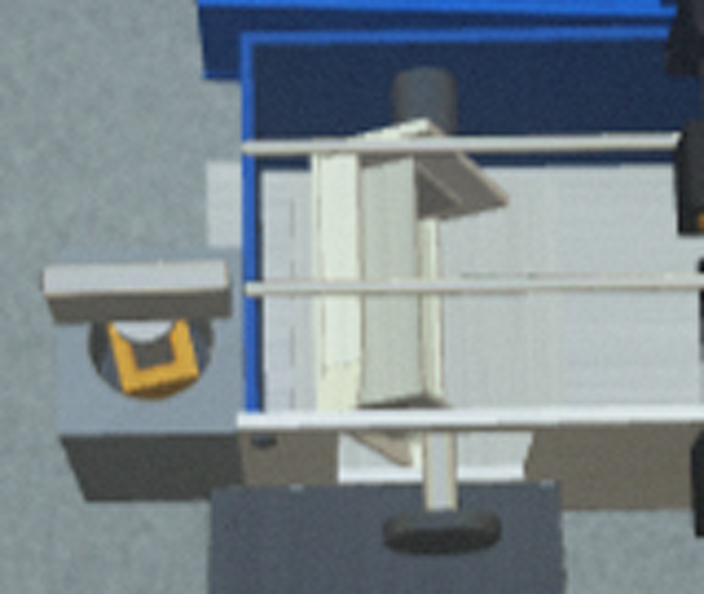

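```bash
python3 -c "
from plant import r
print(r.finish_job())"
```

```text
the job is handed in; nothing more can be done
None
```

The job is done and handed in at about 25 s. No verdict was reported, so what follows is from my own last checks.

- **Boat:** I gripped it by its stem, moved it onto the slot's centre line and slid it home. No wrist force above about 4 N showed on the way in. It finished about 64 mm past the chamber's origin, from the disc's position in the camera views.
- **Key:** I took it from the stand, lowered it to the bottom of the socket and turned it clockwise until the turning moment rose from 0.14 to 0.53 N m, which I took as the stop. I then let go and backed off. The top of its head is at about 168 mm, which means it is fully down.
- **Capacitor:** it lies in the trough, around chamber x 70, y -130 mm, about 25 mm high.
- **Boat and cradle tilt:** both are tipped, judging by the pictures and the key reaching its stop. I did not measure the tilt as a number.
- **Bystanders:** the spool and jar looked unmoved in the last side view, and so did the screwdriver, but I did not measure them again. The arm was clear of everything when I handed in.

**Disagreements:** a wrist-camera reading taken while the arm was still moving was about 5 mm off the other cameras along the slot direction, so I went by the side and top views. The key's position in the gripper was also 3 mm off my first estimate. I corrected that before lowering it into the socket.

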